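# Sort out the marked chisel handles and tip the good ones into the crate

## Robot

A 7-joint arm with a two-finger parallel gripper is mounted at the origin on a cart in front of the work surface, level with it; the furniture and walls round the work are solid. World frame = base frame: x ahead of the robot, y to its left, z up, the work surface at z = 0. Lengths are in mm, angles in rad, forces in N, time in s.
With the tool pointing down it reaches from about 350 to 900 mm from the base axis. Payload 8.1 kg.
Tool frame: the origin (TCP) lies at the very end of the fingers, on their centre line; the grasp point (between the pads) lies 19 mm behind it; z points along the fingers, y is the direction in which the jaws open and shut (so a half turn about z gives the same grasp; the last joint's range is limited). The gripper opens to 92 mm and grips with 3 to 60 N. Pads are 19 mm wide; open, the fingers measure 130 mm over their backs; the gripper's body (75 mm by 190 mm) begins 47 mm behind the grasp point.
Start: joints at [-1.436, 0.434, 0.025, 1.573, -0.012, 1.134, -0.075], TCP at [147.255, 607.419, 226.742] pointing down, gripper open.
Joint ranges: [-2.62, 2.62], [-0.44, 2.09], [-1.27, 1.32], [0.08, 2.57], [-1.32, 4.46], [0.12, 2], [-2.74, 2.74]. Speed limits (rad/s): [2.22, 2.22, 3.01, 3.01, 3.14, 3.14, 3.14].

## Interface

Orientations are given as a unit quaternion [x, y, z, w].
In Python, from bench import ctrl, read_camera, camera_model gives the robot as it stands. The module is installed in compiled form; this text tells all that it offers.
- The arm moves only by the tool send_rows, never from a script. Its argument "steps" is a list of rows, each a list of 7 numbers: the shift along the tool's x, y, z in m, then the turn, a rotation vector about the tool's x, y, z in degrees, then the finger opening in m, from 0 to 0.0918. A call has 1 to 12 rows; each row is the pose to reach, as a shift and turn from the pose measured when the call began, along the tool's axes at that moment; what a row does not reach only later rows make up. A row lasts 1/12 s, in which the tool goes at most 41.7 mm and 7.16 degrees, less where a joint would pass 70% of its speed; a pose out of reach is approached as far as the arm can. A call with a gripper value outside its range is refused whole. The fingers move at their own pace and stop on an object; "force" is the grip in N (left out, the last holds). Time passes only in rows, so rows that repeat a pose let the fingers close. It gives the time, the measured TCP pose, the force and the opening at its end, in the units of the state.
- ctrl.get_obs(): the state, without advancing time (a new reading comes with each control period).
- read_camera(name): name is "scene" or "top" or "wrist"; returns the picture (420x560x3 uint8, red, green, blue); there is no depth.
- camera_model(name): a dict with "fx", "fy", "cx", "cy" (pixels), "dist" ([k1, k2, p1, p2, k3] as OpenCV has them; the pictures are not rectified), "R" (3x3) and "t" (3): a world point X has camera coordinates R X + t; the wrist camera has in their place "T_tool_cam" (4x4, takes a point from camera to tool coordinates, whose origin is the TCP and whose axes are the flange's). Camera axes: x right, y down, z forward; pixel columns grow to the right and rows downward; lengths in mm; the calibration is good to about 2 mm. A picture is of the moment at which its call begins: read the wrist's pose just before it. camera_model takes no time and is no camera call.
- ctrl.sign_off(): hands the job in, once; it reports no verdict.
The state is a dict: "time_s": time; "q": joint angles; "qvel": joint speeds; "joint_torque": joint torques, N m; "tool_pos": TCP position; "tool_rot": TCP orientation; "ft_force": force on the tool from outside, world axes, zero at the start; "moment": the same for the moment, N m; "grip_width": opening from 0.0 (shut) to 1.0 (fully open).
Only numpy, scipy, OpenCV 4.12 (cv2) and the standard library are available. Lean on these libraries where they do the work, as an engineer would, in place of code of your own. Each camera call takes 0.05 s, during which the arm holds its last target.

## Task

The tray holds four octagonal chisel handles; put the two marked with a red band into the grey side bin and leave the two unmarked ones in the tray. Then carry the tray by its wooden grip board, hook its turned-down lip over the long rim of the plywood crate that is nearer the tray, and tip it up about that rim so that the good handles slide into the crate. Finally stand the empty tray back level on the bench, and leave the other things on the bench where they are.

Things in the scene. Friction and masses are not known exactly. Their poses are not given: they have to be found in the camera images.
- reject_a_center (a point): octagonal chisel handle of pale wood, 100 mm long, 20 mm across its flats, about 60 g, brass ferrule (17 mm across, 17 mm long) at its -y end; a reject: painted red band, 18 mm wide, round its middle. It lies on a flat in the tray with its length (own y axis) along the tray's y. This point is its centre, 10 mm above the tray floor
- reject_b_center (a point): octagonal chisel handle of pale wood, 100 mm long, 20 mm across its flats, about 60 g, brass ferrule (17 mm across, 17 mm long) at its -y end; the second reject, with the same red band. It lies on a flat in the tray with its length (own y axis) along the tray's y. This point is its centre, 10 mm above the tray floor
- good_a_center (a point): octagonal chisel handle of pale wood, 100 mm long, 20 mm across its flats, about 60 g, brass ferrule (17 mm across, 17 mm long) at its -y end; a good one: no mark. It lies on a flat in the tray with its length (own y axis) along the tray's y. This point is its centre, 10 mm above the tray floor
- good_b_center (a point): octagonal chisel handle of pale wood, 100 mm long, 20 mm across its flats, about 60 g, brass ferrule (17 mm across, 17 mm long) at its -y end; the second good one: no mark. It lies on a flat in the tray with its length (own y axis) along the tray's y. This point is its centre, 10 mm above the tray floor
- tray: loose sheet-metal tray, 0.30 kg, 211 mm (own x) by 130 mm (own y), on two wooden runners; z up. Origin: on the bench, under the sheet's middle. Sheet underside 12 mm, floor 15 mm above it; side and back walls rise to 34 mm; no front wall (-y), where the last 26 mm of sheet are 180 mm wide. Handles lie side by side, 45 mm apart (25 mm gaps), in any order; they slide when it slopes 25 to 37 degrees; 45 degrees empties it
- tray_grip (a point): on the tray's wooden grip board, upright behind the back wall: 120 mm long along tray x, 14 mm thick along tray y; its free part spans 34 to 82 mm above the tray's origin. This point: mid-thickness, 62 mm above the tray's origin, 72 mm behind it (+y). Axes as the tray's
- tray_hook (a point): where the rim goes under the tray's lip: on the sheet's underside, 12 mm above and 49 mm before (-y) the tray's origin. A hook leg, 180 mm wide, 3 mm thick, bent down 8 mm from the sheet at the front edge, has its inside 15 mm further to -y; the runners (at x = -85 and 85 mm) end 9 mm to +y. Axes as the tray's. Hooked: this point on crate_rim, axes parallel
- crate: plywood crate for the good handles, heavy, stays put: 214 mm (own x) by 156 mm (own y), 95 mm high, open above, walls and floor 6 mm thick (inside 202 by 144 mm). Origin: centre of its underside on the bench; z up. The rim to hook is that of its +y wall, the long one towards the tray
- crate_rim (a point): middle of the top of the crate's +y wall, 95 mm above the bench, 75 mm from the crate's origin; the rim runs along the crate's x, is 6 mm thick in y; axes as the crate's
- reject_bin: grey plastic side bin for the rejects, stays put: 140 mm (own x) by 124 mm (own y), 48 mm high, open above, walls and floor 4 mm thick. Origin: centre of its underside on the bench; z up. Beware, right of it: an upright steel pole (31 mm thick) just before the bench, 0.34 m ahead and 0.30 m to the right of the robot base, and the magnifier lamp beyond it
- file_flat: bystander: flat file with a wooden handle, 216 mm long, lying to the right of the grey bin; origin under its middle
- pigment_jar: bystander: glass jar with a black cap, 51 mm across, 63 mm high, behind the tray; origin under its centre
- small_hammer: bystander: light hammer, 209 mm long, to the left of the crate; origin under its middle

How it is judged:
By the outcome, as a careful person would: the job done as asked, in the order asked, and still so for the second after the job is handed in, with the robot touching nothing.
It also fails if it takes over 72 s, if anything falls off the work surface, if the arm or the gripper's body presses on something with over 40 N, if the wrist force passes 120 N, or if a joint passes its speed limit or range.

## Working session

There is one attempt and no reset: what is moved stays moved. The work goes in short steps, Python scripts to look and compute and a tool call to move; the robot and the scene stay as the last step left them, time stands still between calls to the robot, and variables do not carry over. Pictures are saved under pics/ and viewed, and the job is handed in when it is done.

Besides the shell and the picture viewer there is one more tool, called after ">>>" as name(argument=value, ...) on one line, values as JSON. send_rows: Moves the arm, as the interface text tells. Its arguments: {"type":"object","properties":{"steps":{"type":"array","items":{"type":"array","items":{"type":"number"}}},"force":{"type":"number"}},"required":["steps"]}

```bash
mkdir -p pics; ls
python3 - <<'E'
from bench import ctrl, read_camera, camera_model
import cv2,numpy as np
print(ctrl.get_obs())
for n in ["scene","top"]:
    im=read_camera(n); cv2.imwrite(f"pics/{n}0.png",im[:,:,::-1]); m=camera_model(n); print(n,m)
print(camera_model("wrist"))
E
```

```text
pics
{'time_s': 0.0, 'q': array([-1.43555318,  0.43521128,  0.02498125,  1.57412999, -0.01161998,
        1.13398313, -0.07514383]), 'qvel': array([-5.10808215e-05, -6.45830202e-04, -1.70860793e-04, -9.23353830e-04,
       -6.26103278e-05, -5.79029192e-04, -1.63575645e-03]), 'joint_torque': array([-6.06619506e-05, -6.67858243e+01,  9.84762870e-01, -3.14449954e+01,
       -6.07411587e-02,  4.31198487e-02,  1.68036845e-04]), 'tool_pos': array([147.18584168, 606.88154043, 225.93960736]), 'tool_rot': array([ 1.18705948e-01,  9.92929136e-01, -7.92689337e-04, -2.96777527e-05]), 'ft_force': array([-0.82848738,  0.44955308,  0.51267282]), 'moment': array([ 0.02954774, -0.00737626,  0.01287165]), 'grip_width': 1.0006085182088356}
scene {'fx': 485.00036930936216, 'fy': 485.00036930936216, 'cx': 279.04655932275165, 'cy': 200.77738429502847, 'dist': array([-0.04507685,  0.        ,  0.        ,  0.        ,  0.        ]), 'R': array([[-0.67081193, -0.74140952, -0.01797995],
       [-0.28549134,  0.2805304 , -0.9164046 ],
       [ 0.68447501, -0.60960202, -0.39984913]]), 't': array([458.16880834,
[... 270 characters left out ...]
 ],
       [-0.97573348,  0.01454011, -0.21847828],
       [ 0.21842496, -0.0051789 , -0.97584001]]), 't': array([ 110.68931118,  581.42190159, 1239.14287571])}
{'fx': 364.1397426865767, 'fy': 364.1397426865767, 'cx': 278.8083479357798, 'cy': 207.81196041627354, 'dist': array([-0.03296976,  0.        ,  0.        ,  0.        ,  0.        ]), 'T_tool_cam': array([[ 8.16297960e-05, -9.51790867e-01, -3.06747681e-01,
         8.38566111e+01],
       [ 9.99999742e-01,  2.96403418e-04, -6.53580463e-04,
         5.45216867e-02],
       [ 7.12992976e-04, -3.06747548e-01,  9.51790646e-01,
        -1.56604413e+02],
       [ 0.00000000e+00,  0.00000000e+00,  0.00000000e+00,
         1.00000000e+00]])}
```

View pics/top0.png

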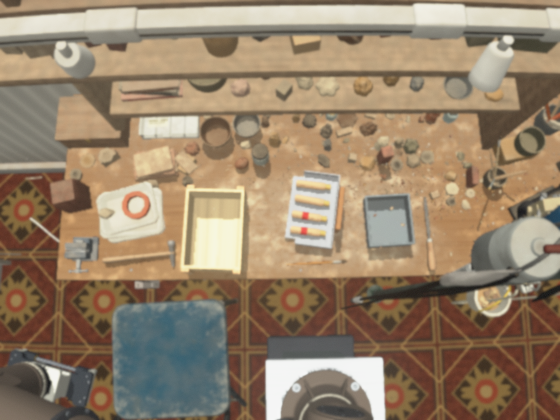

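View pics/scene0.png

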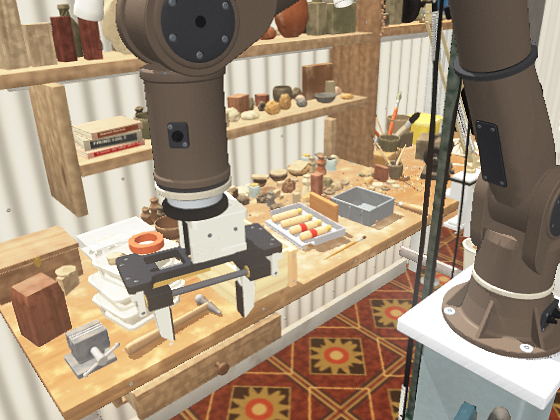

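```bash
cat > h.py <<'E'
from bench import ctrl, read_camera, camera_model
import cv2,numpy as np
from scipy.spatial.transform import Rotation as Ro
def ray(name,px,obs=None):
    m=camera_model(name)
    K=np.array([[m['fx'],0,m['cx']],[0,m['fy'],m['cy']],[0,0,1.]])
    p=cv2.undistortPoints(np.array(px,float).reshape(-1,1,2),K,m['dist']).reshape(-1,2)
    d=np.c_[p,np.ones(len(p))]
    if name=='wrist':
        T=m['T_tool_cam']; Rt=Ro.from_quat(obs['tool_rot']).as_matrix()
        R=Rt@T[:3,:3]; o=Rt@T[:3,3]+obs['tool_pos']
        return o,d@R.T
    return -m['R'].T@m['t'], d@m['R']
def plane(name,px,z,obs=None):
    o,d=ray(name,px,obs); return o+d*((z-o[2])/d[:,2])[:,None]
def proj(name,X,obs=None):
    m=camera_model(name);K=np.array([[m['fx'],0,m['cx']],[0,m['fy'],m['cy']],[0,0,1.]])
    X=np.atleast_2d(X).astype(float)
    if name=='wrist':
        T=m['T_tool_cam']; Rt=Ro.from_quat(obs['tool_rot']).as_matrix()
        R=Rt@T[:3,:3]; o=Rt@T[:3,3]+obs['tool_pos']; C=(X-o)@R
    else: C=X@m['R'].T+m['t']
    return cv2.projectPoints(C,np.zeros(3),np.zeros(3),K,m['dist'])[0].reshape(-1,2)
def crop(src,dst,x0,y0,x1,y1,s):
    im=cv2.imread(src)[y0:y1,x0:x1]; cv2.imwrite(dst,cv2.resize(im,None,fx=s,fy=s,interpolation=cv2.INTER_CUBIC))
E
python3 - <<'E'
from h import *
crop("pics/top0.png","pics/tc1.png",270,160,430,260,5)
crop("pics/top0.png","pics/tc2.png",150,170,290,290,5)
E
```

```text
(no output)
```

View pics/tc1.png

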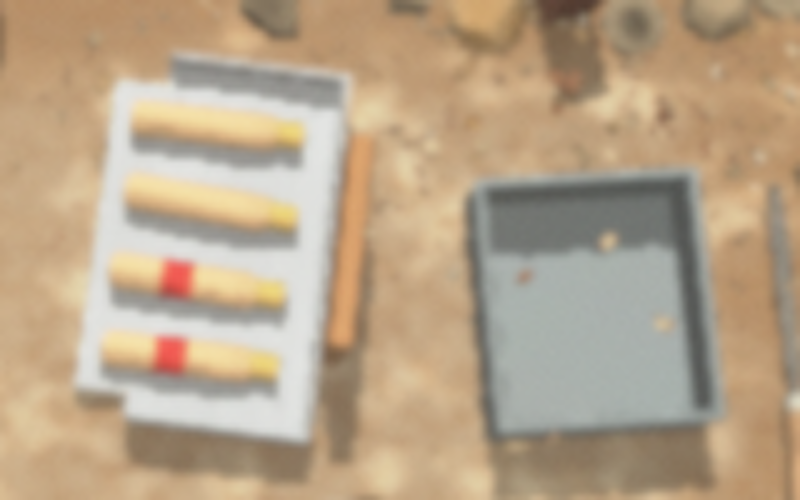

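View pics/tc2.png

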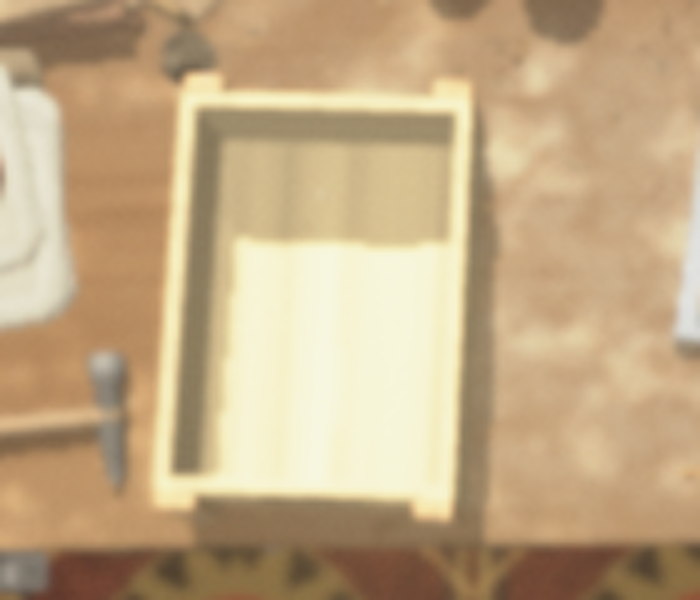

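Run:
```python
from h import *
np.set_printoptions(precision=1,suppress=True)
def P(x0,y0,pts,z): return plane('top',[((u+.5)/5-.5+x0,(v+.5)/5-.5+y0) for u,v in pts],z)
print('handles ends',P(270,160,[(137,120),(302,138),(128,190),(297,220),(112,270),(284,297),(103,350),(278,370)],25))
print('red',P(270,160,[(177,279),(171,355)],35))
print('grip ends z82',P(270,160,[(362,135),(342,348)],82))
print('front corners z15',P(270,160,[(117,80),(78,388)],15))
print('back corners z34',P(270,160,[(350,75),(308,440)],34))
print('bin top',P(270,160,[(475,185),(693,172),(720,415),(492,437)],48))
print('crate rim +y outer',P(150,170,[(470,92),(447,505)],95))
print('crate rim -y outer',P(150,170,[(180,95),(155,495)],95))
```

```text
handles ends [[637.6  64.8  25. ]
 [625.7 -29.2  25. ]
 [596.7  70.8  25. ]
 [577.8 -24.6  25. ]
 [550.6  80.7  25. ]
 [533.7 -15.7  25. ]
 [505.1  86.6  25. ]
 [492.3 -11.   25. ]]
red [[543.   44.7  35. ]
 [500.2  49.1  35. ]]
grip ends z82 [[612.7 -56.2  82. ]
 [495.2 -40.5  82. ]]
front corners z15 [[664.3  75.5  15. ]
 [485.3 100.9  15. ]]
back corners z34 [[660.1 -57.1  34. ]
 [451.7 -25.5  34. ]]
bin top [[ 591.4 -123.    48. ]
 [ 597.1 -247.2   48. ]
 [ 459.4 -252.6   48. ]
 [ 449.8 -125.2   48. ]]
crate rim +y outer [[609.4 211.6  95. ]
 [388.  223.1  95. ]]
crate rim -y outer [[610.2 369.1  95. ]
 [394.7 376.4  95. ]]
```

```bash
cat >> h.py <<'E'
def Rdown(xdir_deg, tilt=0, axis=None):
    a=np.deg2rad(xdir_deg); x=np.array([np.cos(a),np.sin(a),0]); z=np.array([0,0,-1.]); y=np.cross(z,x)
    return np.c_[x,y,z]
def rel(p,R,obs=None):
    obs=obs or ctrl.get_obs(); R0=Ro.from_quat(obs['tool_rot']).as_matrix()
    s=R0.T@(np.array(p,float)-obs['tool_pos'])/1000; r=np.rad2deg(Ro.from_matrix(R0.T@R).as_rotvec())
    return np.r_[s,r]
def show(p,R,n=''):
    print(n,[float(round(v,4)) for v in rel(p,R)[:3]],[float(round(v,2)) for v in rel(p,R)[3:]])
E
python3 - <<'E'
from h import *
show([500,25,260],Rdown(172))
E
```

```text
[-0.48, -0.4824, -0.0333] [-0.08, 0.0, -5.63]
```

>>> send_rows(steps=[[-0.48,-0.482,-0.033,0,0,-5.6,0.0918],[-0.48,-0.482,-0.033,0,0,-5.6,0.0918],[-0.48,-0.482,-0.033,0,0,-5.6,0.0918],[-0.48,-0.482,-0.033,0,0,-5.6,0.0918],[-0.48,-0.482,-0.033,0,0,-5.6,0.0918],[-0.48,-0.482,-0.033,0,0,-5.6,0.0918],[-0.48,-0.482,-0.033,0,0,-5.6,0.0918],[-0.48,-0.482,-0.033,0,0,-5.6,0.0918],[-0.48,-0.482,-0.033,0,0,-5.6,0.0918],[-0.48,-0.482,-0.033,0,0,-5.6,0.0918],[-0.48,-0.482,-0.033,0,0,-5.6,0.0918],[-0.48,-0.482,-0.033,0,0,-5.6,0.0918]])

```text
time_s: 1.1
tool_pos: [406.6, 178.3, 251.1]
tool_rot: [0.07, 0.998, -0.001, -0.0]
ft_force: [0.8, 0.6, 0.2]
grip_width: 0.995
```

Run:
```python
from h import *
o=ctrl.get_obs(); print(o['time_s'],o['tool_pos'],o['q'])
show([500,25,260],Rdown(172))
```

```text
1.1 [406.5843288  178.30515146 251.089243  ] [-0.77601707  0.10724963  0.26835529  1.96870756 -0.03131313  1.07043315
  0.93667753]
 [-0.1139, -0.1388, -0.0088] [-0.07, -0.0, -0.02]
```

>>> send_rows(steps=[[-0.114,-0.139,-0.009,0,0,0,0.0918],[-0.114,-0.139,-0.009,0,0,0,0.0918],[-0.114,-0.139,-0.009,0,0,0,0.0918],[-0.114,-0.139,-0.009,0,0,0,0.0918],[-0.114,-0.139,-0.009,0,0,0,0.0918],[-0.114,-0.139,-0.009,0,0,0,0.0918],[-0.114,-0.139,-0.009,0,0,0,0.0918]])

```text
time_s: 1.68
tool_pos: [499.9, 24.1, 259.8]
tool_rot: [0.071, 0.997, -0.001, -0.001]
ft_force: [-0.2, 0.8, 0.2]
grip_width: 1.001
```

Run:
```python
from h import *
o=ctrl.get_obs(); print(o['time_s'],o['tool_pos'],o['q'],o['qvel'].round(3))
im=read_camera('wrist'); cv2.imwrite('pics/w1.png',im[:,:,::-1]); import pickle; pickle.dump(o,open('w1.pkl','wb'))
```

```text
1.6833 [499.92538667  24.12671073 259.84441673] [-0.5035308   0.20265863  0.42036771  1.8458043  -0.09025234  1.11325614
  1.37778002] [-0.033 -0.012 -0.035  0.017 -0.004  0.002 -0.013]
```

View pics/w1.png

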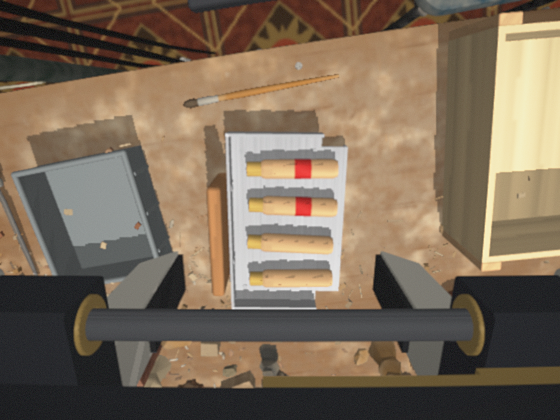

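Run:
```python
from h import *
crop("pics/w1.png","pics/w1a.png",200,120,360,310,4)
crop("pics/w1.png","pics/w1b.png",430,0,560,280,2.8) if 0 else crop("pics/w1.png","pics/w1b.png",430,0,560,280,2)
crop("pics/w1.png","pics/w1c.png",0,130,190,300,4)
```

```text
(no output)
```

View pics/w1a.png

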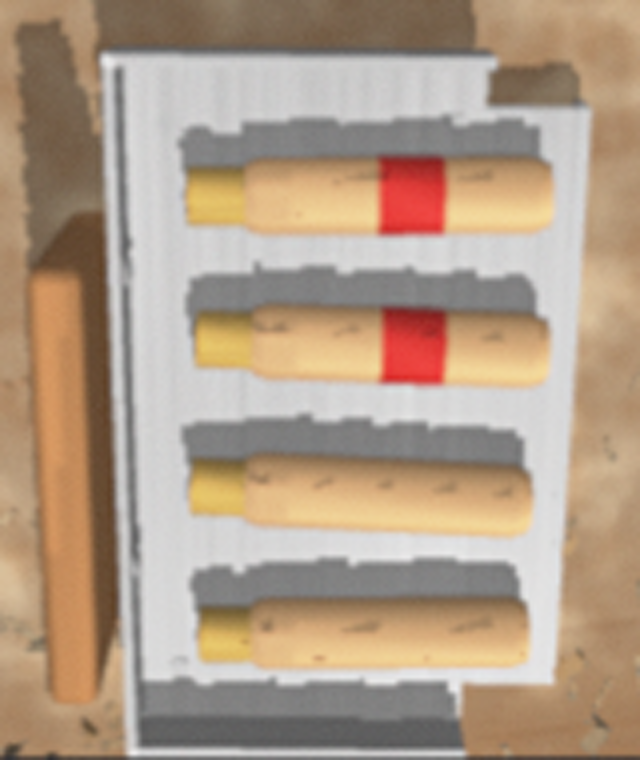

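View pics/w1b.png

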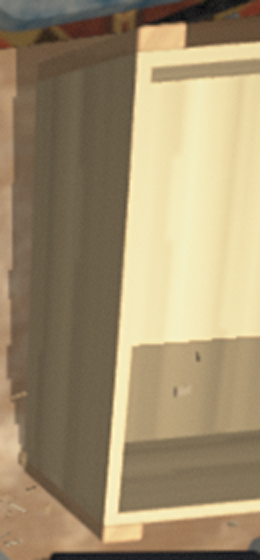

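View pics/w1c.png

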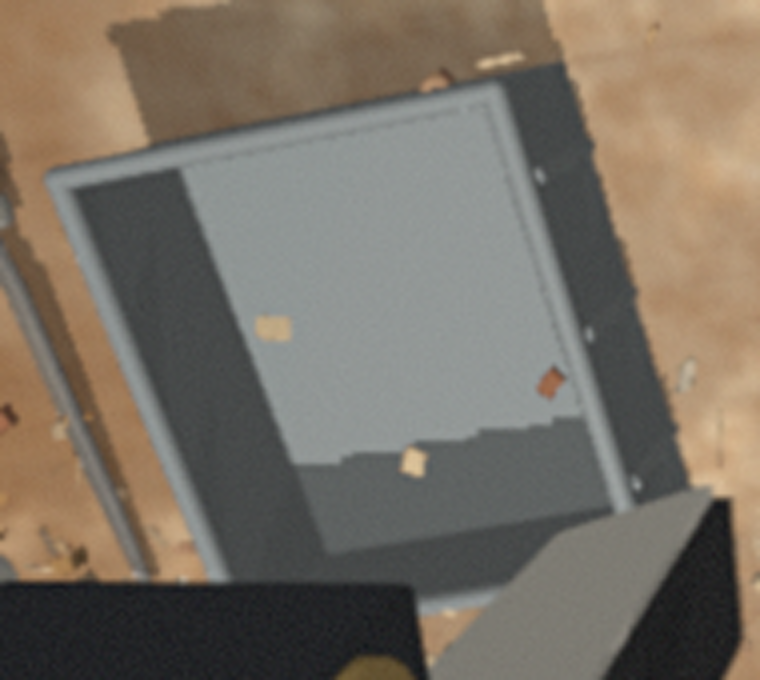

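Run:
```python
from h import *
import pickle
np.set_printoptions(precision=1,suppress=True)
o=pickle.load(open('w1.pkl','rb'))
def P(x0,y0,s,pts,z): return plane('wrist',[((u+.5)/s-.5+x0,(v+.5)/s-.5+y0) for u,v in pts],z,o)
h=P(200,120,4,[(186,195),(553,195),(194,339),(549,348),(190,485),(532,500),(197,635),(527,634)],25).reshape(4,2,3)
for a in h: d=a[1]-a[0]; print('handle',a[0],a[1],'mid',a.mean(0),'len',np.linalg.norm(d),'yaw(from +Y)',np.degrees(np.arctan2(-d[0],d[1])))
# red-mask check
im=cv2.imread('pics/w1.png').astype(int)
m=((im[:,:,2]>150)&(im[:,:,1]<90)).astype(np.uint8); m[:140]=0
n,l,st,c=cv2.connectedComponentsWithStats(m)
for i in range(1,n):
    if st[i,4]>40: print('red',st[i],plane('wrist',c[i],30,o))
g=P(200,120,4,[(33,270),(52,702),(75,268),(97,700)],82); print('grip top corners z82',g)
print('grip len',np.linalg.norm(g[0]-g[1]), 'center',g.mean(0),'ang',np.degrees(np.arctan2((g[0]-g[1])[1],(g[0]-g[1])[0])))
f=P(200,120,4,[(590,106),(554,684)],15); print('front corners',f,np.linalg.norm(f[0]-f[1]))
b=P(200,120,4,[(102,53),(132,755)],34); print('back corners',b,np.linalg.norm(b[0]-b[1]))
c=P(430,0,2,[(137,53),(106,528)],95); print('crate +y outer edge z95',c,np.linalg.norm(c[0]-c[1]))
c=P(430,0,2,[(140,28),(103,540)],95); print('crate post ends',c,np.linalg.norm(c[0]-c[1]))
b=P(0,130,4,[(48,180),(497,88),(628,510),(220,580)],48); print('bin',b)
```

```text
handle [491.6 -11.3  25. ] [505.8  87.9  25. ] mid [498.7  38.3  25. ] len 100.21533402067465 yaw(from +Y) -8.104334467137093
handle [532.6 -16.   25. ] [549.3  82.7  25. ] mid [540.9  33.3  25. ] len 100.13124424363095 yaw(from +Y) -9.626031759559691
handle [576.3 -24.6  25. ] [595.   73.5  25. ] mid [585.7  24.4  25. ] len 99.85254393907195 yaw(from +Y) -10.823885718814788
handle [624.9 -30.8  25. ] [638.6  67.8  25. ] mid [631.7  18.5  25. ] len 99.50753140859992 yaw(from +Y) -7.905200753363048
red [295 161  16  17 257] [[499.8  49.6  30. ]]
red [296 199  16  17 235] [[542.6  44.6  30. ]]
grip top corners z82 [[493.5 -43.4  82. ]
 [608.8 -62.   82. ]
 [494.4 -33.4  82. ]
 [609.9 -50.2  82. ]]
grip len 116.87420149186521 center [551.6 -47.3  82. ] ang 170.8197218199481
front corners [[484.7 101.7  15. ]
 [662.9  75.3  15. ]] 180.2108681256308
back corners [[449.9 -25.5  34. ]
 [657.8 -55.7  34. ]] 210.00137696222336
crate +y outer edge z95 [[390.9 219.6  95. ]
 [604.9 211.8  95. ]] 214.16921258556675
crate post ends [[381.7 220.6  95. ]
 [611.4 210.6  95. ]] 229.95371745551103
bin [[ 458.1 -254.8   48. ]
 [ 452.3 -129.3   48. ]
 [ 572.2 -124.6   48. ]
 [ 577.6 -247.6   48. ]]
```

Run:
```python
from h import *
show([497.2,39,75],Rdown(81.9))
```

```text
[0.0039, 0.0133, 0.1848] [-0.11, -0.01, 90.07]
```

>>> send_rows(steps=[[0.004,0.013,0.1,0,0,90,0.028],[0.004,0.013,0.1,0,0,90,0.028],[0.004,0.013,0.1,0,0,90,0.028],[0.004,0.013,0.1,0,0,90,0.028],[0.004,0.013,0.1,0,0,90,0.028],[0.004,0.013,0.1,0,0,90,0.028],[0.004,0.013,0.1,0,0,90,0.028],[0.004,0.013,0.1,0,0,90,0.028],[0.004,0.013,0.185,0,0,90,0.028],[0.004,0.013,0.185,0,0,90,0.028],[0.004,0.013,0.185,0,0,90,0.028],[0.004,0.013,0.185,0,0,90,0.028]])

```text
time_s: 2.73
tool_pos: [494.2, 40.5, 72.2]
tool_rot: [0.732, 0.681, -0.003, -0.002]
ft_force: [0.5, -1.2, 0.7]
grip_width: 0.307
```

Run:
```python
from h import *
show([497.2,39,75],Rdown(81.9))
```

```text
[-0.0013, 0.0031, -0.0028] [-0.4, 0.13, 3.93]
```

>>> send_rows(steps=[[-0.0015,0.003,-0.003,-0.4,0,3.9,0.028],[-0.0015,0.003,-0.003,-0.4,0,3.9,0.028],[-0.0015,0.003,-0.003,-0.4,0,3.9,0.028]])

```text
time_s: 2.98
tool_pos: [496.5, 40.4, 75.0]
tool_rot: [0.753, 0.658, -0.001, 0.0]
ft_force: [-0.5, 0.5, 0.3]
grip_width: 0.305
```

Run:
```python
from h import *
import pickle
o=ctrl.get_obs(); print(o['time_s'],o['tool_pos'],o['grip_width']*91.8)
im=read_camera('wrist'); cv2.imwrite('pics/w2.png',im[:,:,::-1]); pickle.dump(o,open('w2.pkl','wb'))
show([497.2,39,75],Rdown(81.9))
print(proj('wrist',[[498.7,38.3,25],[540.9,33.3,25],list(o['tool_pos'])],o))
```

```text
2.9833 [496.46499359  40.4480875   75.00703273] 28.00006482936736
 [-0.0011, 0.0007, 0.0002] [-0.02, 0.09, 0.32]
[[283.53377184 236.71659457]
 [352.93878898 235.55639581]
 [279.56395735 273.19180979]]
```

View pics/w2.png

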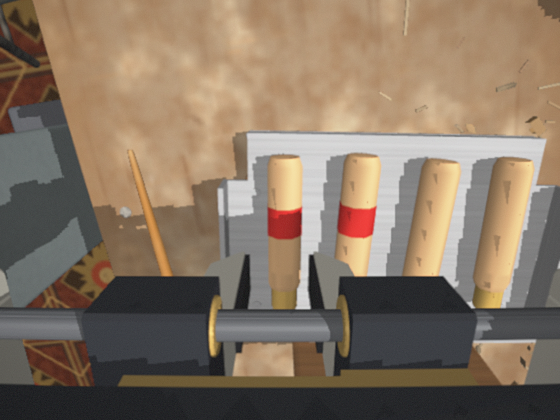

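Run:
```python
from h import *
import pickle
np.set_printoptions(precision=1,suppress=True)
o=pickle.load(open('w2.pkl','rb'))
im=cv2.imread('pics/w2.png'); hsv=cv2.cvtColor(im,cv2.COLOR_BGR2HSV)
for r in (180,190,245,255):
    s=(hsv[r,:,1]>55); e=np.flatnonzero(np.diff(s[260:400].astype(int)))+260.5; print(r,e)
    if len(e)>=4:
        for k in (0,2):
            mid=(e[k]+e[k+1])/2; print(plane('wrist',[mid,r],25,o))
```

```text
180 [267.5 301.5 341.5 379.5]
[[503.9  73.5  25. ]]
[[547.8  67.6  25. ]]
190 [267.5 301.5 340.5 377.5]
[[503.1  67.6  25. ]]
[[546.5  61.7  25. ]]
245 [267.5 300.5 335.5 370.5]
[[498.3  32.8  25. ]]
[[540.5  27.   25. ]]
255 [267.5 299.5 334.5 369.5]
[[497.1  26.1  25. ]]
[[539.4  20.3  25. ]]
```

Run:
```python
from h import *
show([498,40,18.5],Rdown(81.9))
```

```text
[0.0001, 0.0014, 0.0567] [-0.02, 0.09, 0.32]
```

>>> send_rows(steps=[[0,0.0015,0.0,0,0,0.3,0.028],[0,0.0015,0.02,0,0,0.3,0.028],[0,0.0015,0.035,0,0,0.3,0.028],[0,0.0015,0.048,0,0,0.3,0.028],[0,0.0015,0.056,0,0,0.3,0.028],[0,0.0015,0.0565,0,0,0.3,0.028],[0,0.0015,0.0565,0,0,0.3,0.028]])

```text
time_s: 3.62
tool_pos: [498.1, 39.8, 18.7]
tool_rot: [0.755, 0.656, -0.001, 0.0]
ft_force: [0.2, 0.3, -0.1]
grip_width: 0.306
```

Clean descent with no contact; closing.

>>> send_rows(steps=[[0,0,0,0,0,0,0.005],[0,0,0,0,0,0,0.005],[0,0,0,0,0,0,0.005],[0,0,0,0,0,0,0.005],[0,0,-0.02,0,0,0,0.005],[0,0,-0.06,0,0,0,0.005],[0,0,-0.1,0,0,0,0.005],[0,0,-0.1,0,0,0,0.005]], force=20)

```text
time_s: 4.28
tool_pos: [501.6, 39.5, 124.5]
tool_rot: [0.755, 0.655, 0.003, 0.002]
ft_force: [1.6, -0.0, -0.6]
grip_width: 0.218
```

Run:
```python
from h import *
o=ctrl.get_obs(); print(o['time_s'],o['tool_pos'],o['grip_width']*91.8,o['ft_force'],o['q'].round(2))
# bin: centre and pose
b=np.array([[458.1,-254.8],[452.3,-129.3],[572.2,-124.6],[577.6,-247.6]])
ux=(b[2]-b[1])/np.linalg.norm(b[2]-b[1]); print('bin yaw',np.degrees(np.arctan2(ux[1],ux[0])))
uy=np.array([ux[1],-ux[0]]); near=(b[0]+b[1])/2; c=near+ux*70; print('centre',c)
print('slots',c-ux*30,c+ux*30)
```

```text
4.2833 [501.55949266  39.52424034 124.45733359] 19.989674345735207 [ 1.64191284 -0.03993421 -0.61398491] [-0.75  0.42  0.76  2.04 -0.4   0.82  0.1 ]
bin yaw 2.244807017677193
centre [ 525.14628133 -189.30815244]
slots [ 495.16930362 -190.48322997] [ 555.12325904 -188.13307492]
```

Run:
```python
from h import *
show([551,-188,122],Rdown(92.4))
```

```text
[-0.2183, 0.0811, 0.0027] [0.39, -0.04, -10.52]
```

>>> send_rows(steps=[[-0.218,0.081,0.0025,0.4,0,-10.5,0.005],[-0.218,0.081,0.0025,0.4,0,-10.5,0.005],[-0.218,0.081,0.0025,0.4,0,-10.5,0.005],[-0.218,0.081,0.0025,0.4,0,-10.5,0.005],[-0.218,0.081,0.0025,0.4,0,-10.5,0.005],[-0.218,0.081,0.0025,0.4,0,-10.5,0.005],[-0.218,0.081,0.0025,0.4,0,-10.5,0.005],[-0.218,0.081,0.0025,0.4,0,-10.5,0.005],[-0.218,0.081,0.0025,0.4,0,-10.5,0.005]])

```text
time_s: 5.03
tool_pos: [550.7, -186.7, 121.9]
tool_rot: [0.692, 0.722, 0.0, -0.001]
ft_force: [-0.0, 0.7, -0.5]
grip_width: 0.215
```

Run:
```python
from h import *
import pickle
o=ctrl.get_obs(); print(o['time_s'],o['tool_pos'],o['q'].round(2))
im=read_camera('wrist'); cv2.imwrite('pics/w3.png',im[:,:,::-1]); pickle.dump(o,open('w3.pkl','wb'))
im=read_camera('scene'); cv2.imwrite('pics/s3.png',im[:,:,::-1])
show([551,-188,11],Rdown(92.4))
```

```text
5.0333 [ 550.74322171 -186.72093339  121.9144639 ] [-0.22  0.54  0.66  1.84 -0.41  0.91  0.68]
 [-0.0025, -0.0, 0.111] [-0.03, -0.12, 0.12]
```

View pics/w3.png

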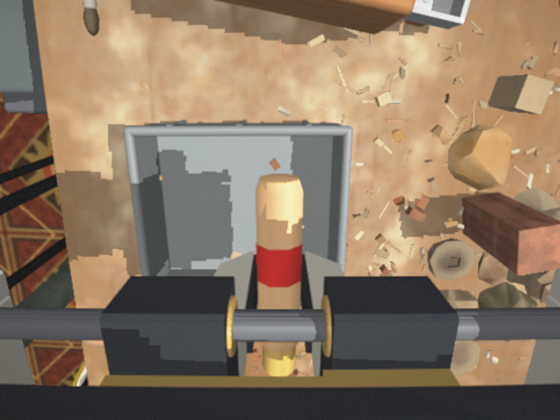

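View pics/s3.png

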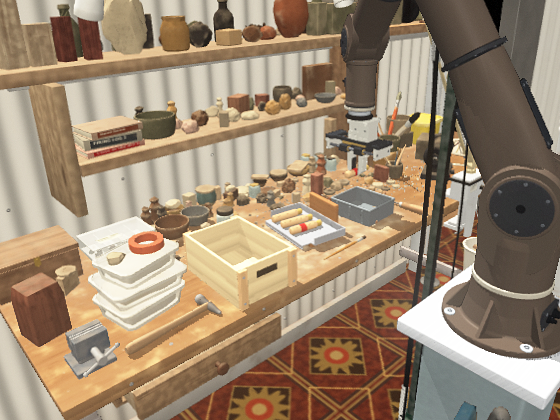

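>>> send_rows(steps=[[-0.0015,0,0.035,0,0,0,0.005],[-0.0015,0,0.07,0,0,0,0.005],[-0.0015,0,0.095,0,0,0,0.005],[-0.0015,0,0.108,0,0,0,0.005],[-0.0015,0,0.11,0,0,0,0.005],[-0.0015,0,0.11,0,0,0,0.005]])

```text
time_s: 5.63
tool_pos: [550.9, -186.3, 12.0]
tool_rot: [0.691, 0.723, 0.0, -0.001]
ft_force: [-0.1, 0.1, -0.5]
grip_width: 0.214
```

>>> send_rows(steps=[[0,0,0,0,0,0,0.028],[0,0,0,0,0,0,0.028],[0,0,0,0,0,0,0.028],[0,0,-0.025,0,0,0,0.028],[0,0,-0.06,0,0,0,0.028],[0,0,-0.1,0,0,0,0.028],[0,0,-0.11,0,0,0,0.028]])

```text
time_s: 6.22
tool_pos: [553.6, -188.3, 128.1]
tool_rot: [0.691, 0.722, 0.002, 0.002]
ft_force: [0.5, -1.1, 0.3]
grip_width: 0.307
```

Run:
```python
from h import *
o=ctrl.get_obs(); print(o['time_s'],o['tool_pos'],o['q'].round(2))
# h2 axis from (532.6,-16)->(549.3,82.7), w2: (546.5,61.7),(540.5,27)
show([540.5,34.5,75],Rdown(80.4))
```

```text
6.2167 [ 553.6274313  -188.31087739  128.12749155] [-0.23  0.53  0.67  1.83 -0.41  0.91  0.68]
 [0.2232, -0.0037, 0.0531] [0.36, -0.04, 12.12]
```

>>> send_rows(steps=[[0.223,-0.005,0.005,0.4,0,12,0.032],[0.223,-0.005,0.005,0.4,0,12,0.032],[0.223,-0.005,0.005,0.4,0,12,0.032],[0.223,-0.005,0.005,0.4,0,12,0.032],[0.223,-0.005,0.04,0.4,0,12,0.032],[0.223,-0.005,0.053,0.4,0,12,0.032],[0.223,-0.005,0.053,0.4,0,12,0.032],[0.223,-0.005,0.053,0.4,0,12,0.032]])

```text
time_s: 6.88
tool_pos: [538.5, 35.7, 74.7]
tool_rot: [0.762, 0.647, -0.001, -0.001]
ft_force: [1.0, -0.6, -0.5]
grip_width: 0.349
```

Run:
```python
from h import *
import pickle
np.set_printoptions(precision=1,suppress=True)
o=ctrl.get_obs(); print(o['time_s'],o['tool_pos'],o['grip_width']*91.8)
im=read_camera('wrist'); cv2.imwrite('pics/w4.png',im[:,:,::-1]); pickle.dump(o,open('w4.pkl','wb'))
hsv=cv2.cvtColor(im,cv2.COLOR_RGB2HSV)
for r in (190,245,255):
    s=(hsv[r,:,1]>55); e=np.flatnonzero(np.diff(s[230:400].astype(int)))+230.5; print(r,e)
    for k in range(0,len(e)-1): print(plane('wrist',[(e[k]+e[k+1])/2,r],25,o))
show([538.8,34.5,18.5],Rdown(80.4))
```

```text
6.8833 [538.5  35.7  74.7] 32.03669419445168
190 [269.5 303.5 346.5 383.5]
[[547.   62.7  25. ]]
[[569.3  59.   25. ]]
[[592.5  55.2  25. ]]
245 [268.5 301.5 341.5 376.5]
[[540.7  28.2  25. ]]
[[562.9  24.6  25. ]]
[[585.7  20.8  25. ]]
255 [268.5 300.5 340.5 375.5]
[[539.3  21.6  25. ]]
[[561.4  18.   25. ]]
[[584.5  14.2  25. ]]
 [0.0004, -0.0007, 0.0571] [-0.01, -0.02, 0.14]
```

View pics/w4.png

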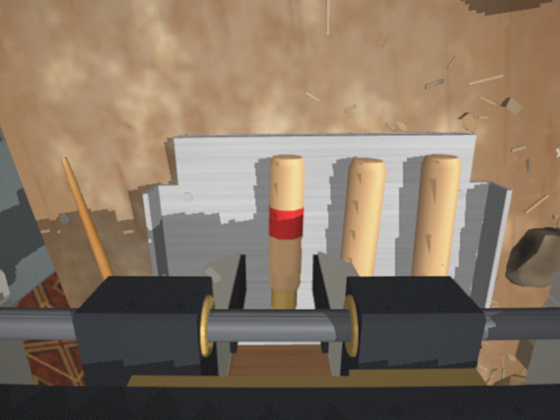

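>>> send_rows(steps=[[0,0.0005,0.02,0,0,0,0.032],[0,0.0005,0.037,0,0,0,0.032],[0,0.0005,0.049,0,0,0,0.032],[0,0.0005,0.056,0,0,0,0.032],[0,0.0005,0.056,0,0,0,0.032],[0,0.0005,0.056,0,0,0,0.032]])

```text
time_s: 7.43
tool_pos: [540.2, 33.2, 20.1]
tool_rot: [0.763, 0.646, 0.0, -0.0]
ft_force: [-1.0, 0.7, -0.3]
grip_width: 0.347
```

>>> send_rows(steps=[[0,0,0,0,0,0,0.005],[0,0,0,0,0,0,0.005],[0,0,0,0,0,0,0.005],[0,0,0,0,0,0,0.005],[0,0,-0.02,0,0,0,0.005],[0,0,-0.06,0,0,0,0.005],[0,0,-0.1,0,0,0,0.005],[0,0,-0.105,0,0,0,0.005]], force=20)

```text
time_s: 8.1
tool_pos: [543.2, 32.5, 130.7]
tool_rot: [0.764, 0.646, 0.003, 0.002]
ft_force: [1.8, -1.2, -0.6]
grip_width: 0.213
```

Run:
```python
from h import *
o=ctrl.get_obs(); print(o['time_s'],o['tool_pos'],o['q'].round(2))
show([499,-187,122],Rdown(92.4))
```

```text
8.1 [543.17691851  32.54746803 130.69115508] [-0.71  0.49  0.77  1.94 -0.43  0.88  0.12]
 [-0.2239, -0.0071, 0.0081] [0.42, -0.1, -11.98]
```

>>> send_rows(steps=[[-0.224,-0.007,0.008,0.4,0,-12,0.005],[-0.224,-0.007,0.008,0.4,0,-12,0.005],[-0.224,-0.007,0.008,0.4,0,-12,0.005],[-0.224,-0.007,0.008,0.4,0,-12,0.005],[-0.224,-0.007,0.008,0.4,0,-12,0.005],[-0.224,-0.007,0.008,0.4,0,-12,0.005],[-0.224,-0.007,0.008,0.4,0,-12,0.005],[-0.224,-0.007,0.008,0.4,0,-12,0.005]])

```text
time_s: 8.77
tool_pos: [498.7, -188.1, 122.2]
tool_rot: [0.693, 0.721, 0.001, -0.0]
ft_force: [0.8, 0.3, -1.1]
grip_width: 0.211
```

Run:
```python
from h import *
o=ctrl.get_obs(); print(o['time_s'],o['tool_pos'],o['q'].round(2))
im=read_camera('wrist'); cv2.imwrite('pics/w5.png',im[:,:,::-1])
show([499,-188,11],Rdown(92.4))
```

```text
8.7667 [ 498.70582982 -188.05572188  122.22803805] [-0.24  0.47  0.7   1.96 -0.4   0.85  0.71]
 [-0.0017, -0.0002, 0.111] [0.02, -0.14, 0.01]
```

View pics/w5.png

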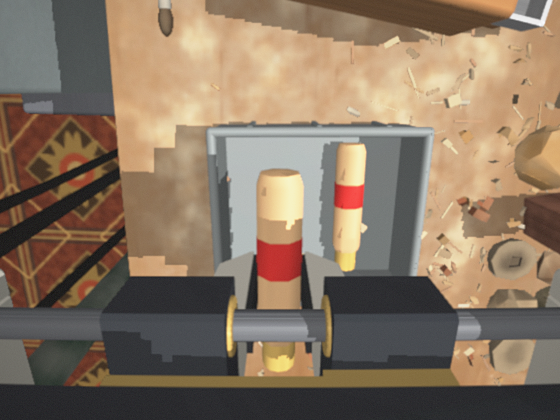

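Run:
```python
from h import *
o=ctrl.get_obs()
print(plane('wrist',[(349,150),(347,265),(221,180),(418,180)],14,o))
```

```text
[[ 548.0597174  -141.81296112   14.        ]
 [ 555.79137201 -234.15752615   14.        ]
 [ 454.84306128 -168.16231664   14.        ]
 [ 602.12945538 -161.88510416   14.        ]]
```

>>> send_rows(steps=[[-0.001,0,0.035,0,0,0,0.005],[-0.001,0,0.07,0,0,0,0.005],[-0.001,0,0.095,0,0,0,0.005],[-0.001,0,0.108,0,0,0,0.005],[-0.001,0,0.11,0,0,0,0.005],[-0.001,0,0.11,0,0,0,0.005]])

```text
time_s: 9.32
tool_pos: [499.2, -185.6, 11.5]
tool_rot: [0.691, 0.723, 0.001, -0.002]
ft_force: [-0.1, 0.3, -0.0]
grip_width: 0.214
```

>>> send_rows(steps=[[0,0,0,0,0,0,0.028],[0,0,0,0,0,0,0.028],[0,0,0,0,0,0,0.028],[0,0,-0.025,0,0,0,0.028],[0,0,-0.06,0,0,0,0.028],[0,0,-0.1,0,0,0,0.028],[0,0,-0.14,0,0,0,0.028],[0,0,-0.15,0,0,0,0.028]])

```text
time_s: 9.98
tool_pos: [501.8, -187.8, 167.6]
tool_rot: [0.692, 0.722, 0.003, 0.002]
ft_force: [1.9, -1.0, 0.2]
grip_width: 0.304
```

Run:
```python
from h import *
o=ctrl.get_obs(); print(o['time_s'],o['tool_pos'],o['q'].round(2))
show([500,0,200],Rdown(171.6))
```

```text
9.9833 [ 501.78895651 -187.81516699  167.59811881] [-0.29  0.41  0.75  1.91 -0.35  0.94  0.67]
 [0.1878, 0.0066, -0.0321] [0.39, 0.21, -79.11]
```

```bash
cat >> h.py <<'E'
RIM=np.array([498.,218.,95.]); CY=177.7
def trayR(yaw,th=0):
    # tray axes: x at angle yaw, y = z cross x ; tipped by th deg about tray x
    a=np.deg2rad(yaw); x=np.array([np.cos(a),np.sin(a),0]); y=np.array([-np.sin(a),np.cos(a),0]); z=np.array([0,0,1.])
    return Ro.from_rotvec(np.deg2rad(th)*x).as_matrix()@np.c_[x,y,z]
FLIP=np.diag([1.,-1.,-1.])  # tool axes in tray axes: x=x, y=-y, z=-z
def tip(th,rim=RIM,yaw=CY,off=(0,0,0),tcp=np.array([0,121.,31.])):
    # tcp: TCP relative to hook point in tray axes
    R=trayR(yaw,th); return rim+np.array(off)+R@tcp, R@FLIP
E
python3 - <<'E'
from h import *
o=ctrl.get_obs()
for t in (0,30,50): print(t,tip(t,off=(0,0,80))[0], Ro.from_matrix(tip(t)[1]).as_quat().round(3))
show(*tip(0,off=(0,0,80)))
E
```

```text
0 [493.1440531   97.09747819 206.        ] [0.02 1.   0.   0.  ]
30 [494.41666941 128.78285786 262.34678752] [ 0.019  0.966 -0.259 -0.005]
50 [495.83168234 164.01360373 287.61779352] [ 0.018  0.906 -0.423 -0.008]
 [0.2851, 0.004, -0.038] [0.38, 0.23, -85.21]
```

>>> send_rows(steps=[[0.285,0.004,-0.038,0.4,0.2,-85,0.0918],[0.285,0.004,-0.038,0.4,0.2,-85,0.0918],[0.285,0.004,-0.038,0.4,0.2,-85,0.0918],[0.285,0.004,-0.038,0.4,0.2,-85,0.0918],[0.285,0.004,-0.038,0.4,0.2,-85,0.0918],[0.285,0.004,-0.038,0.4,0.2,-85,0.0918],[0.285,0.004,-0.038,0.4,0.2,-85,0.0918],[0.285,0.004,-0.038,0.4,0.2,-85,0.0918],[0.285,0.004,-0.038,0.4,0.2,-85,0.0918],[0.285,0.004,-0.038,0.4,0.2,-85,0.0918],[0.285,0.004,-0.038,0.4,0.2,-85,0.0918],[0.285,0.004,-0.038,0.4,0.2,-85,0.0918]])

```text
time_s: 10.98
tool_pos: [493.1, 97.1, 206.6]
tool_rot: [0.019, 1.0, -0.0, 0.0]
ft_force: [0.2, -0.8, 0.2]
grip_width: 0.997
```

Run:
```python
from h import *
o=ctrl.get_obs(); print(o['time_s'],o['tool_pos'],o['q'].round(2))
for t in (10,20,30,40,50): show(*tip(t,off=(0,0,80)),t)
```

```text
10.9833 [493.1079728   97.06715071 206.56310054] [-0.61  0.26  0.39  1.92 -0.11  0.99  1.36]
10 [-0.0001, 0.0073, -0.02] [9.99, 0.06, 0.15]
20 [-0.0001, 0.0179, -0.039] [19.99, 0.08, 0.14]
30 [-0.0002, 0.0317, -0.0558] [29.99, 0.09, 0.14]
40 [-0.0002, 0.0483, -0.07] [39.99, 0.1, 0.13]
50 [-0.0003, 0.067, -0.0811] [49.99, 0.11, 0.12]
```

>>> send_rows(steps=[[0,0.007,-0.02,10,0,0,0.0918],[0,0.007,-0.02,10,0,0,0.0918],[0,0.018,-0.039,20,0,0,0.0918],[0,0.018,-0.039,20,0,0,0.0918],[0,0.032,-0.056,30,0,0,0.0918],[0,0.032,-0.056,30,0,0,0.0918],[0,0.048,-0.07,40,0,0,0.0918],[0,0.048,-0.07,40,0,0,0.0918],[0,0.067,-0.081,50,0,0,0.0918],[0,0.067,-0.081,50,0,0,0.0918],[0,0.067,-0.081,50,0,0,0.0918],[0,0.067,-0.081,50,0,0,0.0918]])

```text
time_s: 11.98
tool_pos: [495.5, 164.3, 287.2]
tool_rot: [0.017, 0.906, -0.423, -0.007]
ft_force: [0.1, -1.1, 0.9]
grip_width: 0.998
```

Run:
```python
from h import *
o=ctrl.get_obs(); print(o['time_s'],o['tool_pos'],o['q'].round(2))
show(*tip(50,off=(0,0,80)),50)
im=read_camera('scene'); cv2.imwrite('pics/s6.png',im[:,:,::-1])
```

```text
11.9833 [495.46351726 164.28224578 287.15427459] [-1.08  0.6   0.45  1.55  0.4   1.63  0.8 ]
50 [-0.0004, -0.0005, -0.0001] [0.0, 0.18, 0.1]
```

View pics/s6.png

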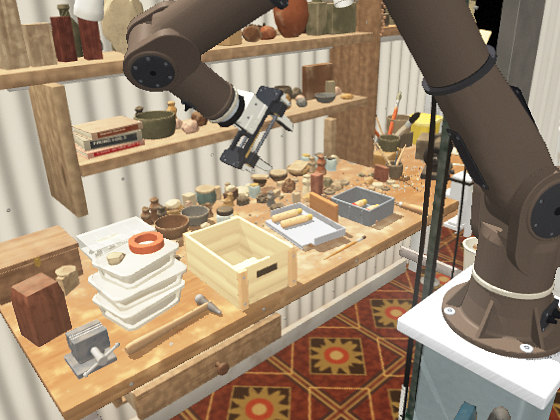

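Run:
```python
from h import *
show([455,140,260],Rdown(175))
```

```text
[0.0398, 0.0055, 0.0368] [-49.92, 1.3, 2.56]
```

>>> send_rows(steps=[[0.04,0.0055,0.037,-50,1.3,2.6,0.0918],[0.04,0.0055,0.037,-50,1.3,2.6,0.0918],[0.04,0.0055,0.037,-50,1.3,2.6,0.0918],[0.04,0.0055,0.037,-50,1.3,2.6,0.0918],[0.04,0.0055,0.037,-50,1.3,2.6,0.0918],[0.04,0.0055,0.037,-50,1.3,2.6,0.0918],[0.04,0.0055,0.037,-50,1.3,2.6,0.0918],[0.04,0.0055,0.037,-50,1.3,2.6,0.0918],[0.04,0.0055,0.037,-50,1.3,2.6,0.0918],[0.04,0.0055,0.037,-50,1.3,2.6,0.05]])

```text
time_s: 12.87
tool_pos: [454.9, 138.7, 260.9]
tool_rot: [0.045, 0.999, 0.001, 0.001]
ft_force: [-0.2, 0.8, -0.2]
grip_width: 0.963
```

Run:
```python
from h import *
import pickle
o=ctrl.get_obs(); print(o['time_s'],o['tool_pos'],o['tool_rot'].round(4),o['qvel'].round(3))
im=read_camera('wrist'); cv2.imwrite('pics/w7.png',im[:,:,::-1]); pickle.dump(o,open('w7.pkl','wb'))
```

```text
12.8667 [454.86211544 138.74752882 260.8684829 ] [0.0452 0.999  0.0012 0.001 ] [-0.034  0.032 -0.022 -0.012  0.002  0.004 -0.002]
```

View pics/w7.png

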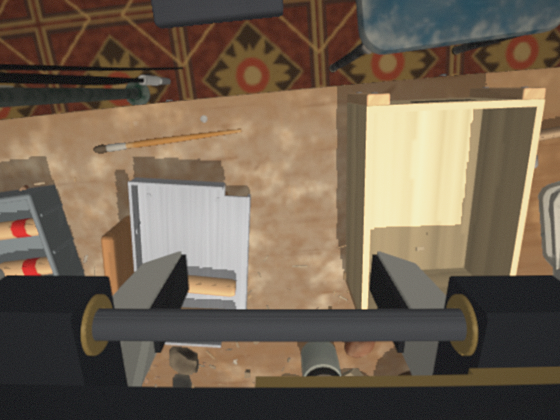

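Run:
```python
from h import *
crop("pics/w7.png","pics/w7a.png",330,80,560,280,3.4)
crop("pics/w7.png","pics/w7b.png",90,160,270,310,4)
```

```text
(no output)
```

View pics/w7a.png

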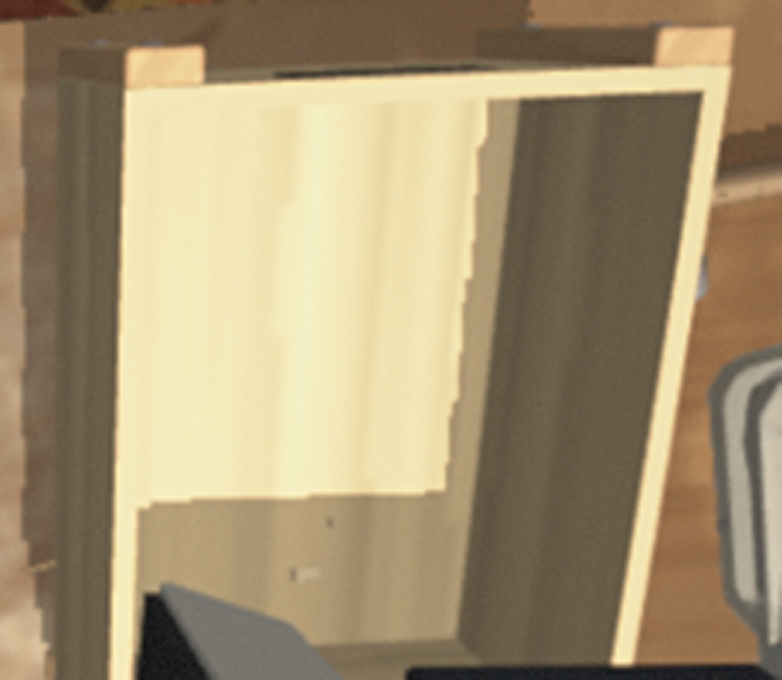

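View pics/w7b.png

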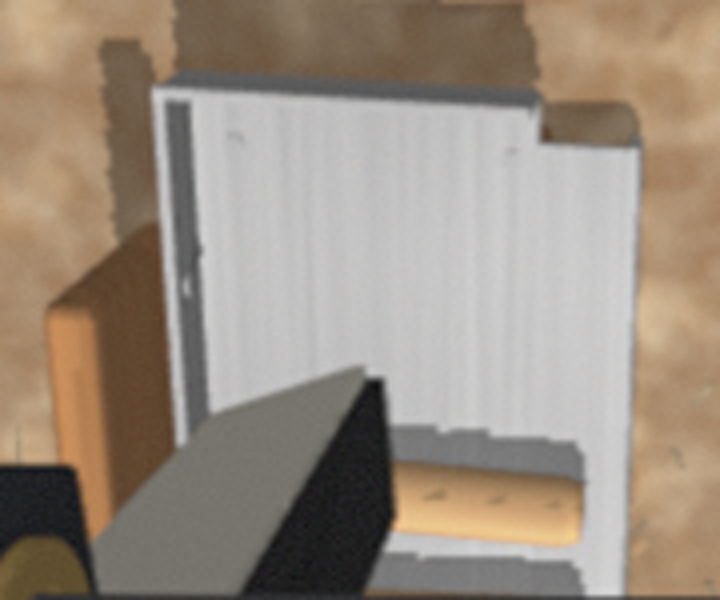

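Run:
```python
from h import *
import pickle
np.set_printoptions(precision=1,suppress=True)
o=pickle.load(open('w7.pkl','rb'))
def P(x0,y0,s,pts,z): return plane('wrist',[((u+.5)/s-.5+x0,(v+.5)/s-.5+y0) for u,v in pts],z,o)
c=P(330,80,3.4,[(126,90),(109,660),(730,68)],95); print('crate nearR, along +y edge, nearL',c, np.linalg.norm(c[0]-c[2]))
d=c[1]-c[0]; print('edge ang',np.degrees(np.arctan2(d[1],d[0]))); e=c[2]-c[0]; print('near edge ang-90',np.degrees(np.arctan2(e[1],e[0]))-90)
u=d/np.linalg.norm(d); nrm=np.array([-u[1],u[0],0]); print('rim centre',c[0]+107*u+3*nrm)
t=P(90,160,4,[(153,85)],34); f=P(90,160,4,[(638,148),(627,590)],15); g=P(90,160,4,[(47,312),(95,308)],82); print(t,f,g)
```

```text
crate nearR, along +y edge, nearL [[390.7 220.5  95. ]
 [551.1 212.9  95. ]
 [397.9 375.3  95. ]] 154.94210401051072
edge ang -2.7153304880686044
near edge ang-90 -2.6483916930382208
rim centre [497.8 218.4  95. ]
[[449.4 -25.   34. ]] [[484.4 102.2  15. ]
 [630.1  81.7  15. ]] [[494.5 -43.1  82. ]
 [494.5 -30.7  82. ]]
```

```bash
sed -i 's/^RIM=.*/RIM=np.array([498.,218.5,95.]); CY=177.4/' h.py
python3 - <<'E'
from h import *
show([553,-47,120],Rdown(171.6))
E
```

```text
[-0.1141, -0.1777, 0.1403] [0.1, 0.07, 3.35]
```

>>> send_rows(steps=[[-0.114,-0.178,0.08,0,0,3.3,0.05],[-0.114,-0.178,0.08,0,0,3.3,0.05],[-0.114,-0.178,0.08,0,0,3.3,0.05],[-0.114,-0.178,0.08,0,0,3.3,0.05],[-0.114,-0.178,0.14,0,0,3.3,0.05],[-0.114,-0.178,0.14,0,0,3.3,0.05],[-0.114,-0.178,0.14,0,0,3.3,0.05],[-0.114,-0.178,0.14,0,0,3.3,0.05]])

```text
time_s: 13.58
tool_pos: [551.4, -48.3, 117.0]
tool_rot: [0.073, 0.997, -0.0, -0.002]
ft_force: [0.2, -0.4, 1.1]
grip_width: 0.543
```

Run:
```python
from h import *
import pickle
o=ctrl.get_obs(); print(o['time_s'],o['tool_pos'],o['tool_rot'].round(4))
im=read_camera('wrist'); cv2.imwrite('pics/w8.png',im[:,:,::-1]); pickle.dump(o,open('w8.pkl','wb'))
show([553,-47,40],Rdown(171.6))
```

```text
13.5833 [551.36201095 -48.28936045 117.0384749 ] [ 7.340e-02  9.973e-01 -4.000e-04 -2.400e-03]
 [-0.0012, -0.0002, 0.079] [0.02, -0.15, 0.05]
```

View pics/w8.png

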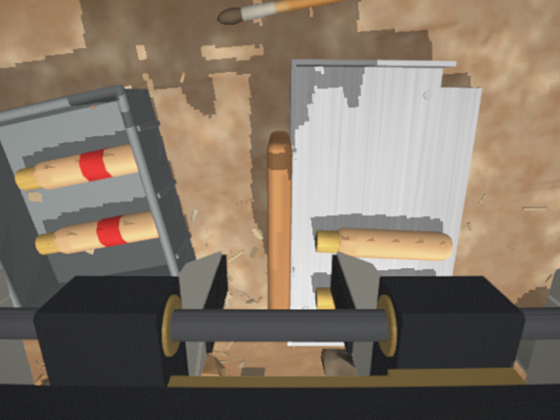

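>>> send_rows(steps=[[-0.001,0,0.03,0,0,0,0.05],[-0.001,0,0.055,0,0,0,0.05],[-0.001,0,0.071,0,0,0,0.05],[-0.001,0,0.077,0,0,0,0.05],[-0.001,0,0.077,0,0,0,0.05],[-0.001,0,0.077,0,0,0,0.05]])

```text
time_s: 14.13
tool_pos: [553.8, -45.5, 43.6]
tool_rot: [0.072, 0.997, 0.001, -0.0]
ft_force: [-0.6, 0.2, 1.1]
grip_width: 0.545
```

>>> send_rows(steps=[[0,0,0,0,0,0,0.004],[0,0,0,0,0,0,0.004],[0,0,0,0,0,0,0.004],[0,0,0,0,0,0,0.004],[0,0,0,0,0,0,0.004],[0,0,0,0,0,0,0.004]], force=60)

```text
time_s: 14.63
tool_pos: [553.9, -46.2, 43.9]
tool_rot: [0.072, 0.997, 0.0, -0.0]
ft_force: [-1.0, -3.4, 1.8]
grip_width: 0.16
```

Run:
```python
from h import *
o=ctrl.get_obs(); print(o['time_s'],o['tool_pos'],o['tool_rot'].round(4),o['grip_width']*91.8,o['ft_force'],o['moment'])
```

```text
14.6333 [553.91721418 -46.21262342  43.87820308] [ 7.210e-02  9.974e-01  3.000e-04 -2.000e-04] 14.710494884958742 [-0.96738049 -3.41085939  1.82131537] [-0.72697756  0.06174473 -0.04680003]
```

>>> send_rows(steps=[[0,0,-0.004,0,0,0,0.004],[0,0,-0.01,0,0,0,0.004],[0,0,-0.018,0,0,0,0.004],[0,0,-0.03,0,0,0,0.004],[0,0,-0.044,0,0,0,0.004],[0,0,-0.058,0,0,0,0.004],[0,0,-0.072,0,0,0,0.004],[0,0,-0.086,0,0,0,0.004],[0,0,-0.098,0,0,0,0.004],[0,0,-0.106,0,0,0,0.004],[0,0,-0.11,0,0,0,0.004],[0,0,-0.112,0,0,0,0.004]])

```text
time_s: 15.63
tool_pos: [554.1, -46.2, 156.8]
tool_rot: [0.072, 0.997, 0.0, 0.0]
ft_force: [-0.8, -0.3, -4.8]
grip_width: 0.148
```

Run:
```python
from h import *
import pickle
o=ctrl.get_obs(); print(o['time_s'],o['tool_pos'],o['tool_rot'].round(4),o['grip_width']*91.8,o['ft_force'],o['moment'])
im=read_camera('wrist'); cv2.imwrite('pics/w9.png',im[:,:,::-1]); pickle.dump(o,open('w9.pkl','wb'))
im=read_camera('scene'); cv2.imwrite('pics/s9.png',im[:,:,::-1])
```

```text
15.6333 [554.14022254 -46.18822602 156.76314632] [7.210e-02 9.974e-01 5.000e-04 3.000e-04] 13.555270416201672 [-0.76424867 -0.26741669 -4.76873747] [-0.27869868  0.08956823 -0.05207851]
```

View pics/w9.png

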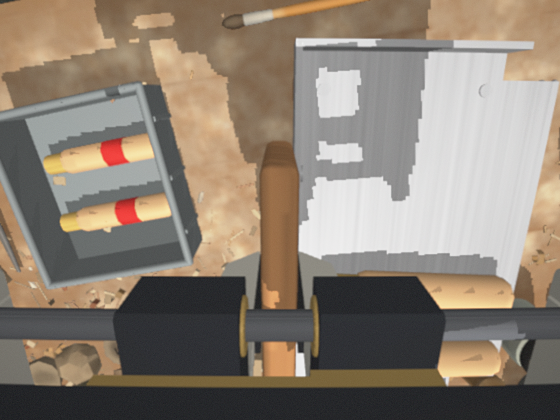

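View pics/s9.png

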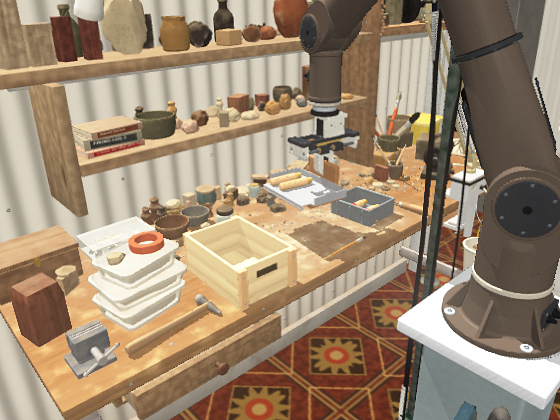

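Run:
```python
from h import *
import pickle
np.set_printoptions(precision=1,suppress=True)
def f(n,dz):
    o=pickle.load(open(n,'rb')); R=Ro.from_quat(o['tool_rot']).as_matrix()
    tcp=np.array([-1,72,43.9]); 
    for pit in (0,1,2,3,-1,-2):
        P=Ro.from_rotvec([np.deg2rad(pit),0,0]).as_matrix()
        X=np.array([[90,-65,15],[105.5,65,34],[105.5,-39,34]])
        c=((X-tcp)@P.T)@FLIP  # tool coords
        print(n,pit,proj('wrist',c@R.T+o['tool_pos'],o).round(1).tolist())
f('w9.pkl',0)
crop("pics/w9.png","pics/w9a.png",280,20,560,120,2.8)
```

```text
w9.pkl 0 [[558.1, 78.1], [295.6, 34.6], [539.0, 37.7]]
w9.pkl 1 [[553.6, 78.2], [295.2, 34.7], [535.6, 38.3]]
w9.pkl 2 [[549.2, 78.3], [294.7, 34.7], [532.2, 38.8]]
w9.pkl 3 [[544.8, 78.4], [294.3, 34.8], [528.8, 39.4]]
w9.pkl -1 [[562.5, 78.0], [296.0, 34.6], [542.4, 37.1]]
w9.pkl -2 [[567.1, 77.9], [296.4, 34.5], [545.9, 36.5]]
```

View pics/w9a.png

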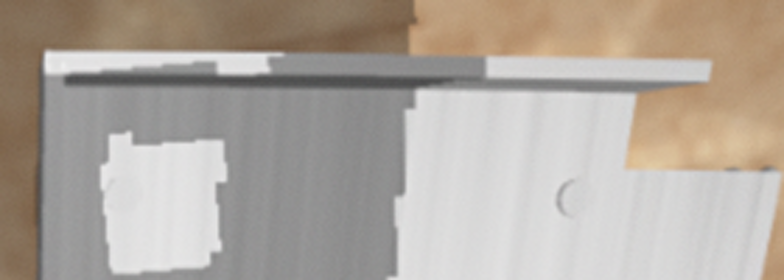

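```bash
cat >> h.py <<'E'
TCPH=np.array([1.5,121.,31.9])
E
python3 - <<'E'
from h import *
p,R=tip(0,off=(0,0,27),tcp=TCPH); print(p); show(p,R)
E
```

```text
[491.01262258  97.69260554 153.9       ]
 [0.0828, 0.1333, 0.0022] [0.04, -0.03, -5.67]
```

>>> send_rows(steps=[[0.002,0.003,0,0,0,-0.1,0.004],[0.007,0.011,0,0,0,-0.5,0.004],[0.014,0.023,0,0,0,-1,0.004],[0.023,0.037,0.001,0,0,-1.6,0.004],[0.033,0.053,0.001,0,0,-2.3,0.004],[0.043,0.069,0.001,0,0,-3,0.004],[0.053,0.085,0.001,0,0,-3.7,0.004],[0.063,0.101,0.002,0,0,-4.4,0.004],[0.071,0.114,0.002,0,0,-5,0.004],[0.077,0.124,0.002,0,0,-5.4,0.004],[0.081,0.13,0.002,0,0,-5.6,0.004],[0.083,0.133,0.002,0,0,-5.7,0.004]])

```text
time_s: 16.73
tool_pos: [490.0, 98.9, 153.9]
tool_rot: [0.021, 1.0, 0.001, -0.001]
ft_force: [0.3, -0.8, -4.8]
grip_width: 0.148
```

>>> send_rows(steps=[[0,0,0,0,0,0,0.004],[0,0,0,0,0,0,0.004]])

```text
time_s: 16.9
tool_pos: [490.0, 98.7, 153.9]
tool_rot: [0.021, 1.0, 0.0, -0.0]
ft_force: [-0.1, 0.1, -4.7]
grip_width: 0.147
```

Run:
```python
from h import *
import pickle
o=ctrl.get_obs(); print(o['time_s'],o['tool_pos'],o['grip_width']*91.8,o['ft_force'],o['moment'])
for n in ('wrist','scene','top'):
    im=read_camera(n); cv2.imwrite(f'pics/{n}10.png',im[:,:,::-1])
pickle.dump(o,open('w10.pkl','wb'))
show(*tip(0,off=(0,0,0),tcp=TCPH))
crop("pics/scene10.png","pics/s10.png",170,130,370,310,4)
crop("pics/top10.png","pics/t10.png",170,150,330,290,5)
```

```text
16.9 [490.01736562  98.69872173 153.92591708] 13.492183705353412 [-0.05939239  0.06671543 -4.66047645] [-0.24775503  0.11854531 -0.03262397]
 [-0.0007, -0.0004, 0.0271] [0.04, -0.05, 0.08]
```

View pics/wrist10.png

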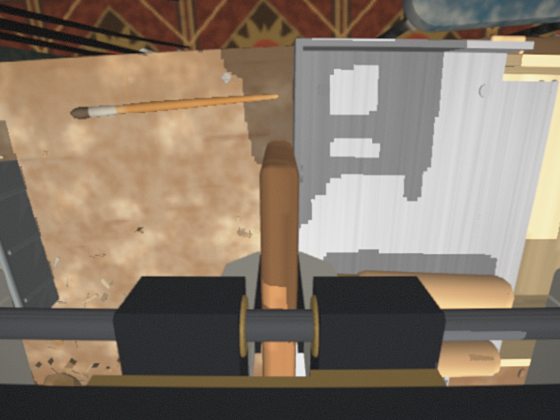

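View pics/s10.png

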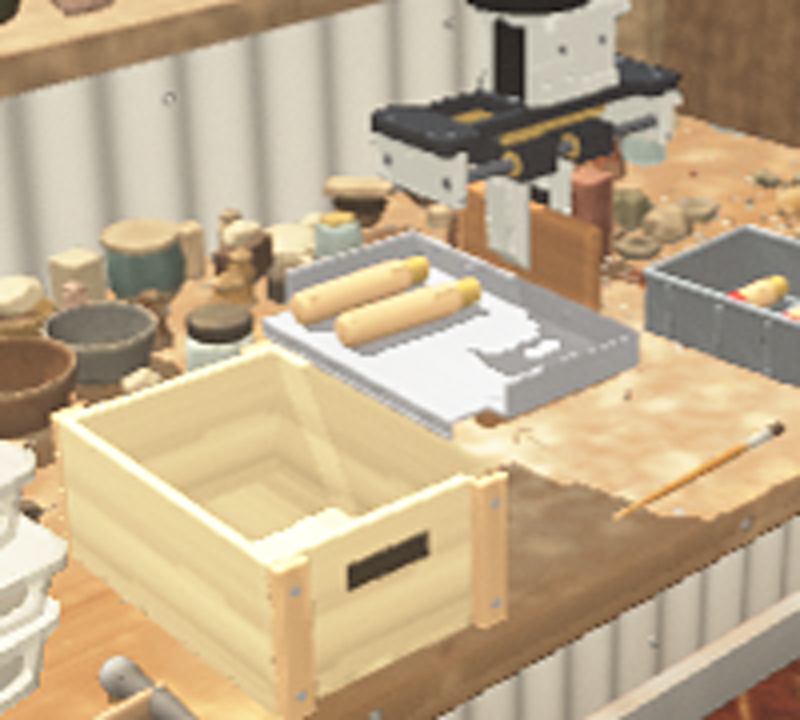

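View pics/t10.png

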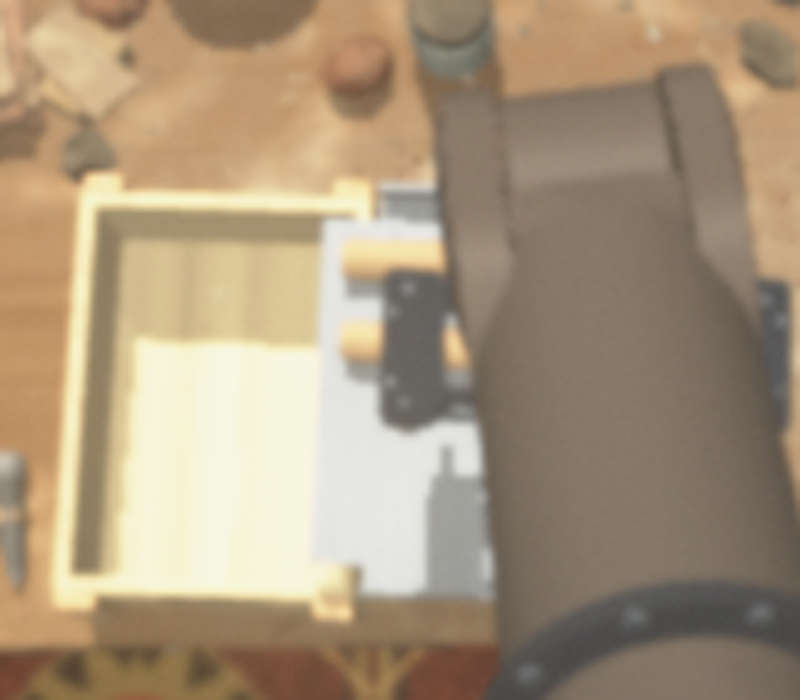

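Run:
```python
from h import *
np.set_printoptions(precision=1,suppress=True)
def P(pts,z): return plane('top',[((u+.5)/5-.5+170,(v+.5)/5-.5+150) for u,v in pts],z)
print('front corners',P([(321,220),(314,565)],125))
print('crate near-left/right, rim far',P([(55,580),(85,200),(372,190),(355,600)],95))
# expected front corners
p,R=tip(0,off=(0,0,27),tcp=TCPH); o=ctrl.get_obs(); Rt=Ro.from_quat(o['tool_rot']).as_matrix()@FLIP
print('expected',[(o['tool_pos']+Rt@(np.array(c)-[1.5,72,43.9])) for c in ([-90,-66,15],[90,-66,15])])
```

```text
front corners [[587.1 234.8 125. ]
 [406.3 237.2 125. ]]
crate near-left/right, rim far [[402.5 376.6  95. ]
 [607.4 366.3  95. ]
 [610.5 210.5  95. ]
 [390.5 218.9  95. ]]
expected [array([587.8, 231.9, 125.1]), array([407.9, 239.9, 125.2])]
```

>>> send_rows(steps=[[-0.0005,0,0.002,0,0,0,0.004],[-0.0005,0,0.005,0,0,0,0.004],[-0.0005,0,0.009,0,0,0,0.004],[-0.0005,0,0.013,0,0,0,0.004],[-0.0005,0,0.017,0,0,0,0.004],[-0.0005,0,0.02,0,0,0,0.004],[-0.0005,0,0.022,0,0,0,0.004],[-0.0005,0,0.023,0,0,0,0.004],[-0.0005,0,0.023,0,0,0,0.004]])

```text
time_s: 17.8
tool_pos: [490.7, 98.0, 130.7]
tool_rot: [0.022, 1.0, 0.0, -0.001]
ft_force: [0.2, -0.4, -3.6]
grip_width: 0.149
```

Run:
```python
from h import *
o=ctrl.get_obs(); print(o['time_s'],o['tool_pos'],o['grip_width']*91.8,o['ft_force'],o['moment'])
```

```text
17.8 [490.68075442  98.00074767 130.70835679] 13.688004868925782 [ 0.24597248 -0.35256159 -3.55098434] [-0.19717122  0.07743379 -0.02547285]
```

>>> send_rows(steps=[[0,0,0.001,0,0,0,0.004],[0,0,0.002,0,0,0,0.004],[0,0,0.003,0,0,0,0.004],[0,0,0.003,0,0,0,0.004]])

```text
time_s: 18.13
tool_pos: [490.6, 98.0, 127.6]
tool_rot: [0.022, 1.0, 0.0, -0.001]
ft_force: [0.2, 0.2, -4.7]
grip_width: 0.151
```

Run:
```python
from h import *
o=ctrl.get_obs(); print(o['time_s'],o['tool_pos'],o['grip_width']*91.8,o['ft_force'],o['moment'])
im=read_camera('scene'); cv2.imwrite('pics/scene11.png',im[:,:,::-1])
crop("pics/scene11.png","pics/s11.png",200,160,350,280,5)
```

```text
18.1333 [490.60226456  98.00218683 127.59831305] 13.863518883336594 [ 0.15583281  0.17366875 -4.69806603] [-0.20153729  0.08121653 -0.0145812 ]
```

View pics/s11.png

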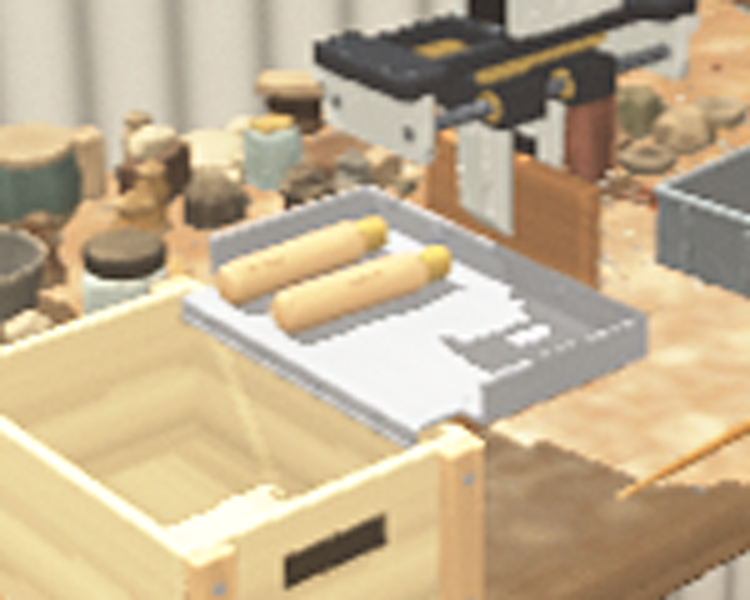

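>>> send_rows(steps=[[0,0,0.001,0,0,0,0.004],[0,0,0.002,0,0,0,0.004],[0,0,0.003,0,0,0,0.004],[0,0,0.003,0,0,0,0.004]])

```text
time_s: 18.52
tool_pos: [491.1, 97.7, 125.6]
tool_rot: [0.023, 1.0, 0.001, -0.0]
ft_force: [-4.1, -4.2, 11.0]
grip_width: 0.152
```

Run:
```python
from h import *
o=ctrl.get_obs(); print(o['time_s'],o['tool_pos'],o['grip_width']*91.8,o['ft_force'],o['moment'])
```

```text
18.5167 [491.14936261  97.67947831 125.64257761] 13.93427246537208 [-4.12335424 -4.22537765 11.00005172] [0.76908694 0.96867843 0.16342979]
```

```bash
cat >> h.py <<'E'
def tp(th,lift=0.6):
    R=trayR(CY,th); n=trayR(CY,0)[:,1]
    piv=RIM-3*n   # inner top edge (crate -y side)
    return piv+R@np.array([1.5,122.5,31.3+lift]), R@FLIP
E
python3 - <<'E'
from h import *
for t in (0,0,3,6,10,14,18,22,24): show(*tp(t),t)
E
```

```text
0 [0.0001, 0.0015, -0.0013] [0.08, -0.01, 0.01]
0 [0.0001, 0.0015, -0.0013] [0.08, -0.01, 0.01]
3 [0.0001, 0.0034, -0.0076] [3.08, -0.01, 0.01]
6 [0.0001, 0.0055, -0.0139] [6.08, -0.01, 0.01]
10 [0.0001, 0.0089, -0.022] [10.08, -0.01, 0.01]
14 [0.0001, 0.0129, -0.0299] [14.08, -0.01, 0.01]
18 [0.0001, 0.0174, -0.0375] [18.08, -0.01, 0.01]
22 [0.0001, 0.0224, -0.0448] [22.08, -0.01, 0.01]
24 [0.0001, 0.0251, -0.0483] [24.08, -0.01, 0.01]
```

>>> send_rows(steps=[[0,0,-0.0013,0,0,0,0.004],[0,0.0015,-0.0013,0,0,0,0.004],[0,0.0034,-0.0076,3,0,0,0.004],[0,0.0055,-0.0139,6,0,0,0.004],[0,0.0089,-0.022,10,0,0,0.004],[0,0.0129,-0.0299,14,0,0,0.004],[0,0.0174,-0.0375,18,0,0,0.004],[0,0.0224,-0.0448,22,0,0,0.004],[0,0.0224,-0.0448,22,0,0,0.004]])

```text
time_s: 19.27
tool_pos: [492.4, 125.2, 169.9]
tool_rot: [0.018, 0.981, -0.191, -0.004]
ft_force: [0.9, 1.7, -4.5]
grip_width: 0.15
```

Run:
```python
from h import *
o=ctrl.get_obs(); print(o['time_s'],o['tool_pos'],o['grip_width']*91.8,o['ft_force'],o['moment'],o['q'].round(2))
im=read_camera('scene'); cv2.imwrite('pics/scene12.png',im[:,:,::-1])
crop("pics/scene12.png","pics/s12.png",200,130,350,280,5)
for t in (22,24,26,28,30,32,34,36,38,40,42,44,46,48): show(*tp(t),t)
```

```text
19.2667 [492.43364825 125.21561498 169.94753758] 13.796332362429641 [ 0.85710357  1.69775495 -4.54744302] [ 0.84883232 -0.00375919  0.03058063] [-0.99  0.46  0.56  1.86  0.11  1.07  1.02]
22 [0.0001, -0.0033, 0.0004] [0.11, 0.1, 0.31]
24 [0.0001, -0.0021, -0.0038] [2.11, 0.1, 0.31]
26 [0.0, -0.0008, -0.0081] [4.11, 0.11, 0.31]
28 [0.0, 0.0007, -0.0122] [6.11, 0.11, 0.31]
30 [0.0, 0.0024, -0.0163] [8.11, 0.12, 0.31]
32 [-0.0, 0.0041, -0.0204] [10.11, 0.12, 0.3]
34 [-0.0, 0.006, -0.0243] [12.11, 0.13, 0.3]
36 [-0.0, 0.0081, -0.0283] [14.11, 0.13, 0.3]
38 [-0.0001, 0.0103, -0.0321] [16.11, 0.14, 0.3]
40 [-0.0001, 0.0126, -0.0359] [18.11, 0.15, 0.3]
42 [-0.0001, 0.0151, -0.0395] [20.11, 0.15, 0.29]
44 [-0.0001, 0.0176, -0.0431] [22.11, 0.16, 0.29]
46 [-0.0001, 0.0203, -0.0466] [24.11, 0.16, 0.29]
48 [-0.0002, 0.0232, -0.05] [26.11, 0.17, 0.29]
```

View pics/s12.png

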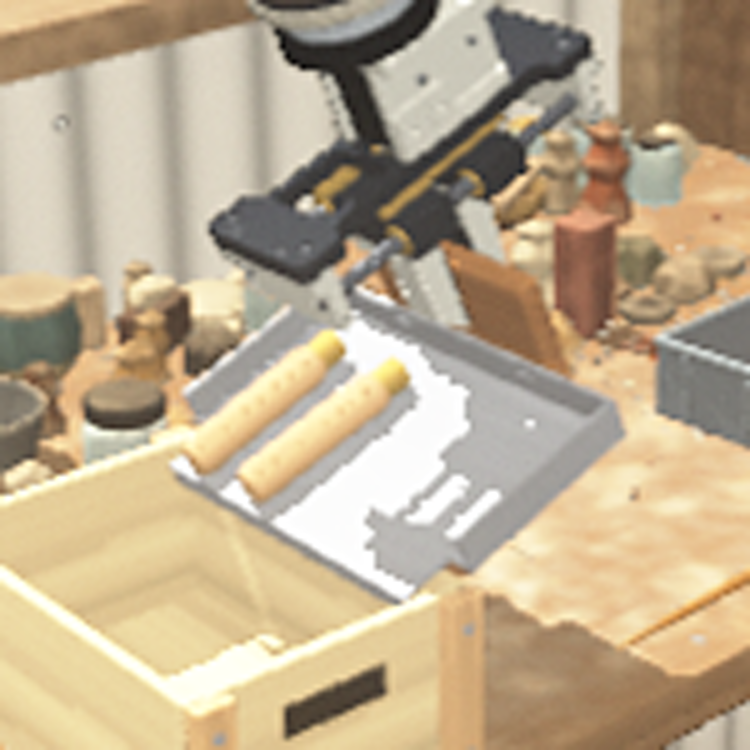

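>>> send_rows(steps=[[0,-0.0021,-0.0038,2,0,0.3,0.004],[0,-0.0008,-0.0081,4,0,0.3,0.004],[0,0.0007,-0.0122,6,0,0.3,0.004],[0,0.0024,-0.0163,8,0,0.3,0.004],[0,0.0041,-0.0204,10,0,0.3,0.004],[0,0.006,-0.0243,12,0,0.3,0.004],[0,0.0081,-0.0283,14,0,0.3,0.004],[0,0.0103,-0.0321,16,0,0.3,0.004],[0,0.0126,-0.0359,18,0,0.3,0.004],[0,0.0151,-0.0395,20,0,0.3,0.004],[0,0.0176,-0.0431,22,0,0.3,0.004],[0,0.0203,-0.0466,24,0,0.3,0.004]])

```text
time_s: 20.32
tool_pos: [494.0, 158.8, 205.4]
tool_rot: [0.021, 0.921, -0.389, -0.008]
ft_force: [-0.5, 1.0, 1.9]
grip_width: 0.147
```

Run:
```python
from h import *
o=ctrl.get_obs(); print(o['time_s'],o['tool_pos'],o['grip_width']*91.8,o['ft_force'],o['moment'],o['q'].round(2))
im=read_camera('scene'); cv2.imwrite('pics/scene13.png',im[:,:,::-1])
crop("pics/scene13.png","pics/s13.png",200,130,350,280,5)
for t in (44,46,48,50): show(*tp(t),t)
```

```text
20.3167 [494.02864758 158.76681638 205.39350688] 13.477562464798526 [-0.52663525  1.04454601  1.92177108] [ 1.25019759  0.21482528 -0.13591212] [-1.17  0.68  0.62  1.66  0.26  1.4   0.85]
44 [-0.0001, -0.0025, 0.0046] [-1.92, 0.14, 0.08]
46 [-0.0001, -0.0015, 0.0003] [0.08, 0.15, 0.08]
48 [-0.0001, -0.0003, -0.004] [2.08, 0.15, 0.07]
50 [-0.0002, 0.0011, -0.0082] [4.08, 0.15, 0.07]
```

View pics/s13.png

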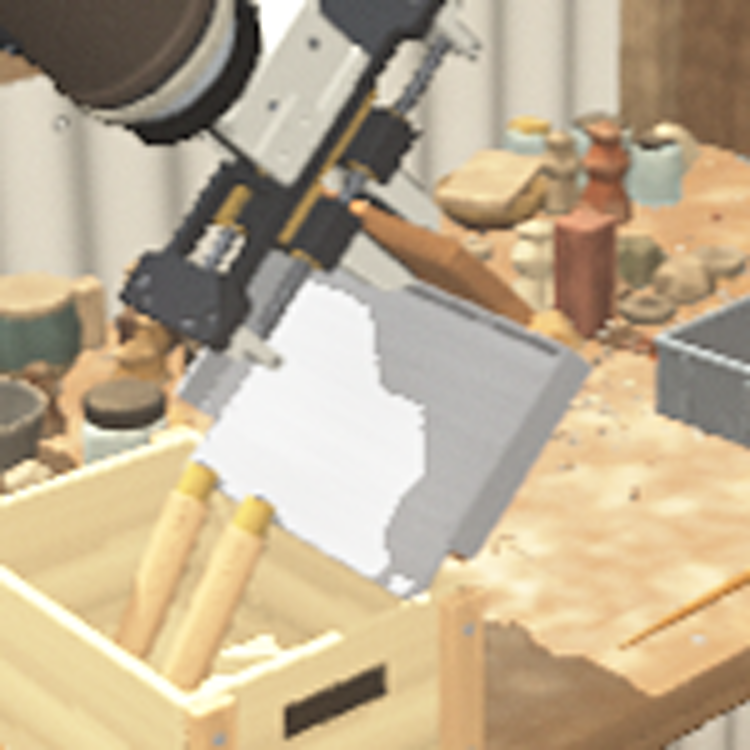

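Handles are sliding into the crate. Go to 48° and hold.

>>> send_rows(steps=[[0,-0.0003,-0.004,2,0,0,0.004],[0,-0.0003,-0.004,2,0,0,0.004],[0,-0.0003,-0.004,2,0,0,0.004],[0,-0.0003,-0.004,2,0,0,0.004],[0,-0.0003,-0.004,2,0,0,0.004],[0,-0.0003,-0.004,2,0,0,0.004],[0,-0.0003,-0.004,2,0,0,0.004],[0,-0.0003,-0.004,2,0,0,0.004]])

```text
time_s: 21.03
tool_pos: [493.9, 163.0, 207.6]
tool_rot: [0.02, 0.914, -0.406, -0.008]
ft_force: [0.0, 2.6, -1.4]
grip_width: 0.147
```

Run:
```python
from h import *
o=ctrl.get_obs(); print(o['time_s'],o['tool_pos'],o['grip_width']*91.8,o['ft_force'],o['moment'],o['q'].round(2))
im=read_camera('scene'); cv2.imwrite('pics/scene14.png',im[:,:,::-1])
crop("pics/scene14.png","pics/s14.png",160,130,350,310,4)
im=read_camera('top'); cv2.imwrite('pics/top14.png',im[:,:,::-1])
crop("pics/top14.png","pics/t14.png",150,150,310,290,5)
for t in (46,42,38,34,28,22,16,10,5,2): show(*tp(t),t)
```

```text
21.0333 [493.94775154 163.00083551 207.63986823] 13.466053150052966 [ 2.76932648e-04  2.61307858e+00 -1.44441995e+00] [ 1.74494121 -0.05762842 -0.04154409] [-1.18  0.7   0.62  1.64  0.27  1.43  0.85]
46 [-0.0, -0.0006, 0.0042] [-1.92, 0.15, 0.05]
42 [0.0, -0.0023, 0.0129] [-5.92, 0.14, 0.06]
38 [0.0, -0.0033, 0.0217] [-9.92, 0.14, 0.06]
34 [0.0001, -0.0037, 0.0305] [-13.92, 0.14, 0.07]
28 [0.0001, -0.0032, 0.0438] [-19.92, 0.14, 0.07]
22 [0.0001, -0.0013, 0.0569] [-25.92, 0.13, 0.08]
16 [0.0002, 0.002, 0.0697] [-31.92, 0.13, 0.09]
10 [0.0002, 0.0066, 0.0821] [-37.92, 0.12, 0.1]
5 [0.0002, 0.0114, 0.0921] [-42.92, 0.12, 0.1]
2 [0.0002, 0.0147, 0.0978] [-45.92, 0.12, 0.1]
```

View pics/s14.png

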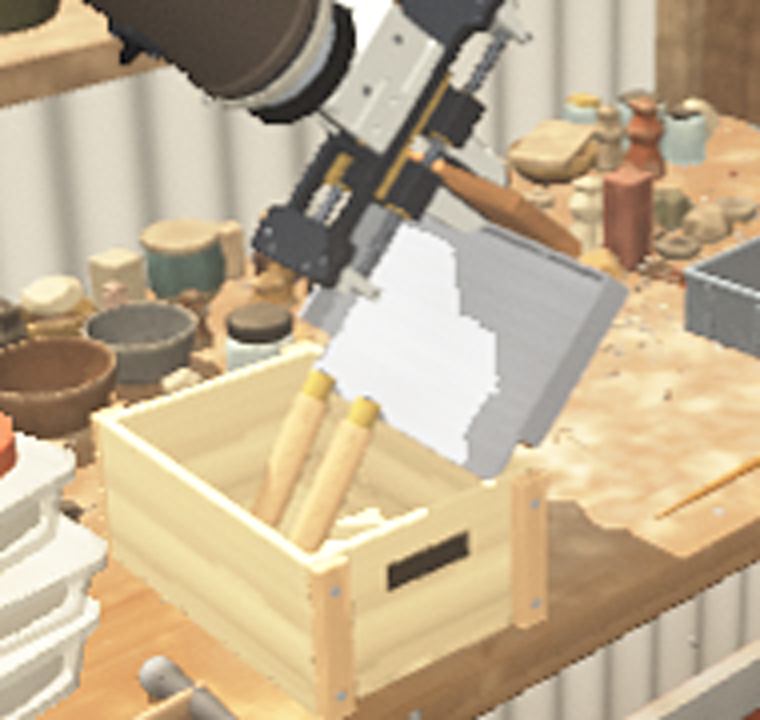

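View pics/t14.png

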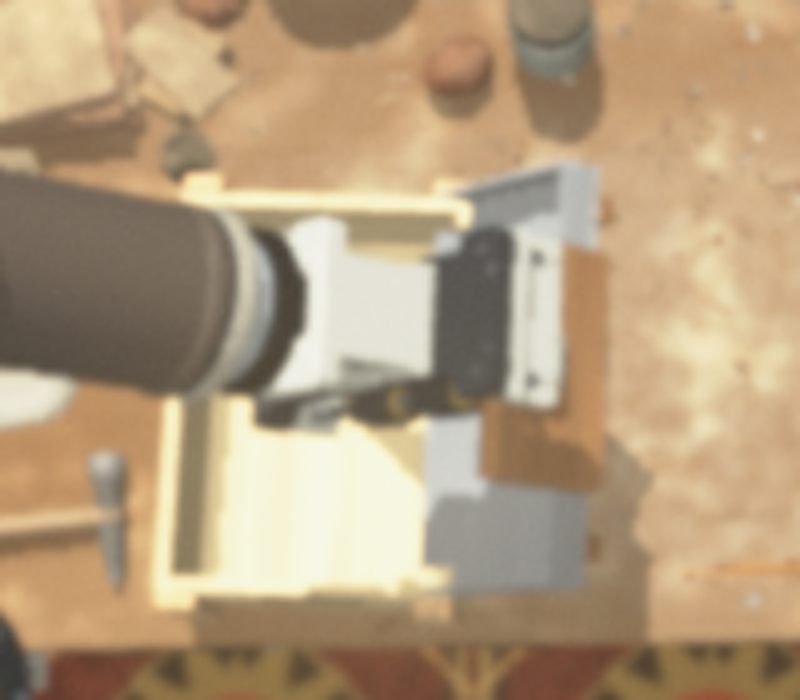

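Run:
```python
from h import *
o=ctrl.get_obs(); print(o['time_s'])
im=read_camera('wrist'); cv2.imwrite('pics/w14.png',im[:,:,::-1])
im=read_camera('scene'); cv2.imwrite('pics/scene15.png',im[:,:,::-1])
crop("pics/scene15.png","pics/s15.png",180,190,300,280,6.5)
```

```text
21.1333
```

View pics/w14.png

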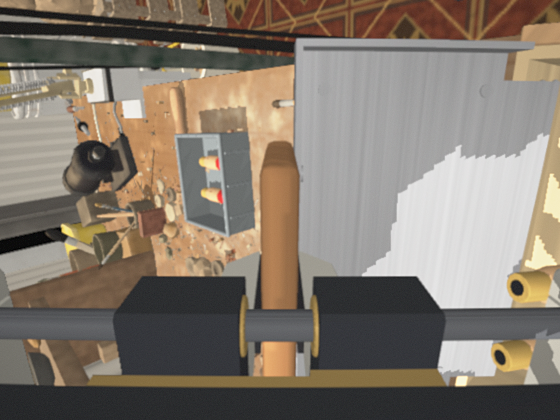

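View pics/s15.png

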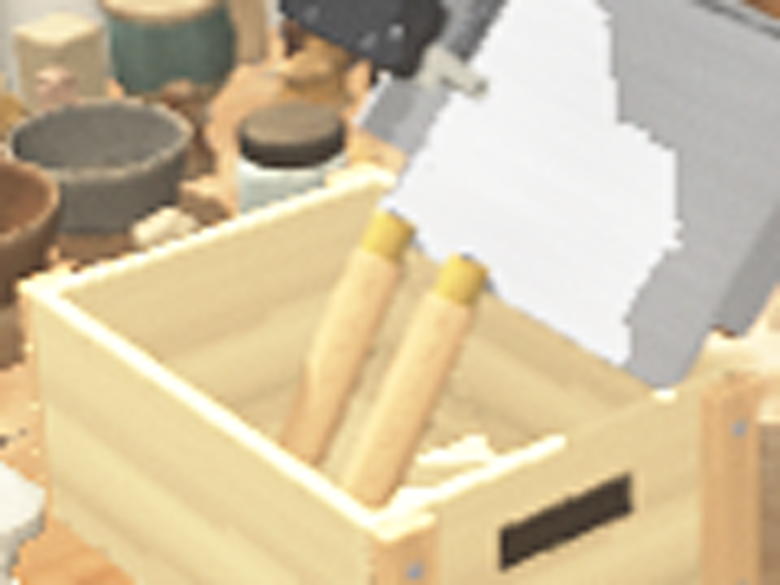

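Run:
```python
from h import *
np.set_printoptions(precision=0,suppress=True)
c=lambda u,v:((u+.5)/6.5-.5+180,(v+.5)/6.5-.5+190)
print(plane('scene',[c(388,228),c(460,270)],90), plane('scene',[c(300,445),c(365,495)],20))
```

```text
[[567. 235.  90.]
 [521. 237.  90.]] [[559. 287.  20.]
 [513. 292.  20.]]
```

>>> send_rows(steps=[[0,-0.0006,0.0042,-2,0,0,0.004],[0,-0.0023,0.0129,-6,0,0,0.004],[0,-0.0033,0.0217,-10,0,0,0.004],[0,-0.0037,0.0305,-14,0,0,0.004],[0,-0.0032,0.0438,-20,0,0,0.004],[0,-0.0013,0.0569,-26,0,0,0.004],[0,0.002,0.0697,-32,0,0,0.004],[0,0.0066,0.0821,-38,0,0,0.004],[0,0.0114,0.0921,-43,0,0,0.004],[0,0.0147,0.096,-46,0,0,0.004]])

```text
time_s: 22.07
tool_pos: [490.2, 97.6, 132.1]
tool_rot: [0.024, 1.0, -0.016, -0.0]
ft_force: [-0.5, -0.3, -3.3]
grip_width: 0.151
```

Run:
```python
from h import *
o=ctrl.get_obs(); print(o['time_s'],o['tool_pos'],o['grip_width']*91.8,o['ft_force'],o['moment'],o['q'].round(2))
im=read_camera('scene'); cv2.imwrite('pics/scene16.png',im[:,:,::-1])
crop("pics/scene16.png","pics/s16.png",170,150,320,290,5)
show(*tp(0,lift=3),'up3');show(*tp(0,lift=28),'up')
```

```text
22.0667 [490.23327571  97.62377701 132.08259636] 13.882367513300418 [-0.53284755 -0.31485413 -3.26225833] [-0.14848487  0.05631774 -0.01089188] [-0.67  0.36  0.44  2.01 -0.17  0.82  1.39]
up3 [-0.001, 0.0032, 0.0022] [-1.75, -0.04, -0.27]
up [-0.001, 0.0024, -0.0227] [-1.75, -0.04, -0.27]
```

View pics/s16.png

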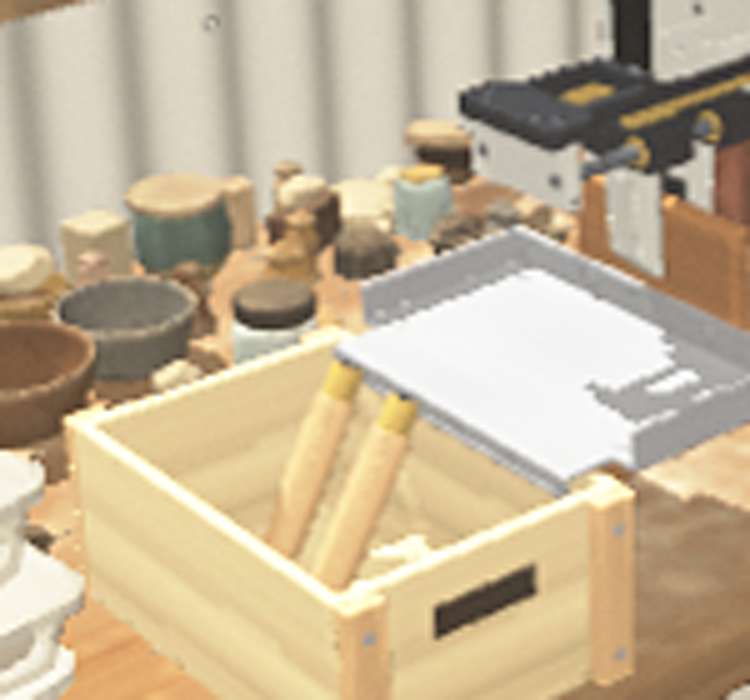

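>>> send_rows(steps=[[0,0.0025,-0.004,-1.7,0,0,0.004],[0,0.0025,-0.012,-1.7,0,0,0.004],[0,0.0025,-0.022,-1.7,0,0,0.004],[0,0.0025,-0.032,-1.7,0,0,0.004],[0,0.0025,-0.038,-1.7,0,0,0.004],[0,0.0025,-0.04,-1.7,0,0,0.004]])

```text
time_s: 22.62
tool_pos: [490.9, 101.1, 173.2]
tool_rot: [0.024, 1.0, -0.0, 0.001]
ft_force: [0.8, -0.9, -3.7]
grip_width: 0.149
```

Run:
```python
from h import *
o=ctrl.get_obs(); print(o['time_s'],o['tool_pos'],o['ft_force'])
im=read_camera('scene'); cv2.imwrite('pics/scene17.png',im[:,:,::-1])
crop("pics/scene17.png","pics/s17.png",170,150,320,290,5)
show([553.9,-46.2,165],Rdown(171.65))
```

```text
22.6167 [490.93543877 101.05235255 173.16030977] [ 0.83749974 -0.91900028 -3.65765692]
 [-0.0702, -0.1439, 0.008] [-0.03, 0.07, 5.58]
```

View pics/s17.png

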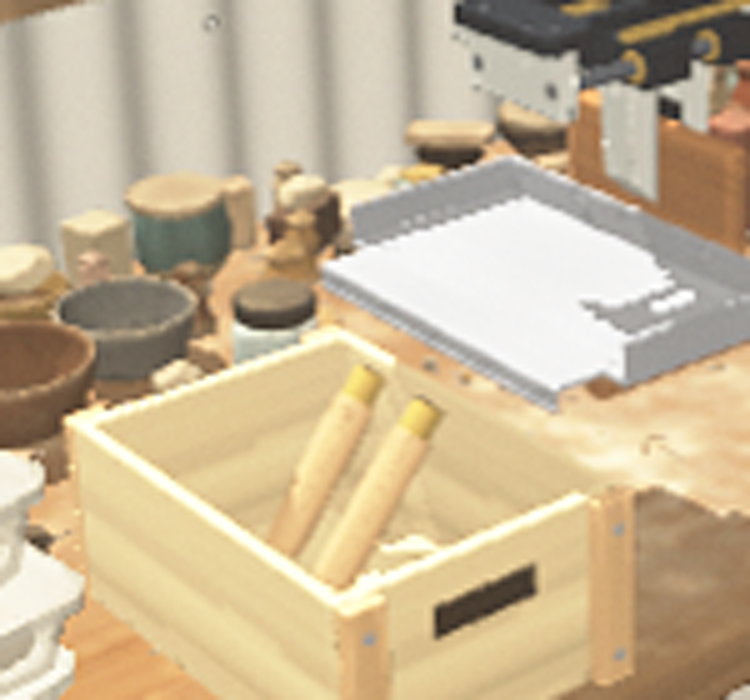

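>>> send_rows(steps=[[-0.002,-0.004,0,0,0,0.2,0.004],[-0.007,-0.014,0.001,0,0,0.6,0.004],[-0.014,-0.029,0.002,0,0,1.2,0.004],[-0.023,-0.047,0.003,0,0,1.8,0.004],[-0.032,-0.066,0.004,0,0,2.6,0.004],[-0.041,-0.085,0.005,0,0,3.3,0.004],[-0.05,-0.104,0.006,0,0,4,0.004],[-0.058,-0.12,0.007,0,0,4.6,0.004],[-0.064,-0.132,0.008,0,0,5.1,0.004],[-0.068,-0.14,0.008,0,0,5.5,0.004],[-0.07,-0.144,0.008,0,0,5.6,0.004],[-0.07,-0.144,0.008,0,0,5.6,0.004]])

```text
time_s: 23.67
tool_pos: [553.8, -47.2, 164.8]
tool_rot: [0.074, 0.997, -0.0, 0.0]
ft_force: [-0.9, 0.0, -2.7]
grip_width: 0.147
```

Run:
```python
from h import *
o=ctrl.get_obs(); print(o['time_s'],o['tool_pos'],o['ft_force'])
im=read_camera('scene'); cv2.imwrite('pics/scene18.png',im[:,:,::-1])
crop("pics/scene18.png","pics/s18.png",230,120,430,270,4)
show([553.9,-46.2,44],Rdown(171.65))
```

```text
23.6667 [553.83378908 -47.1838909  164.78811925] [-0.8506423   0.0493657  -2.71254562]
 [-0.0002, -0.0, 0.1208] [-0.02, 0.04, -0.02]
```

View pics/s18.png

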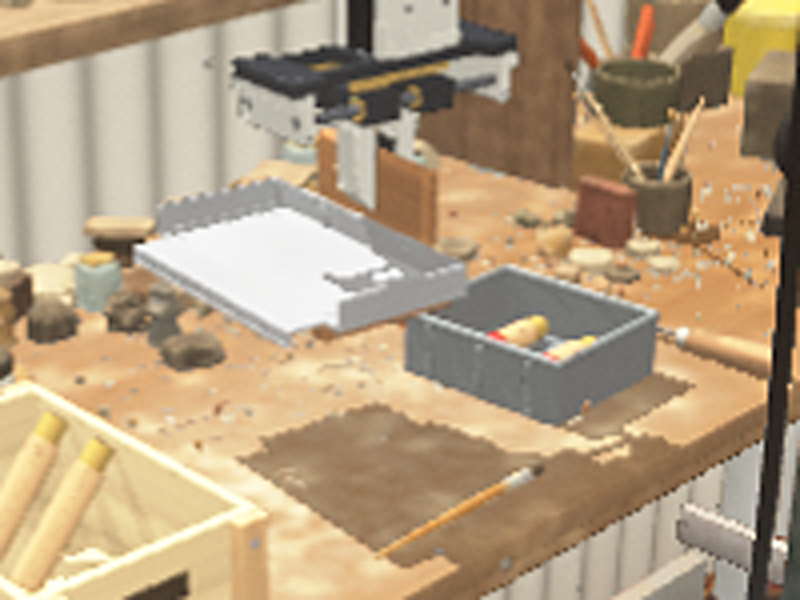

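>>> send_rows(steps=[[0,0,0.005,0,0,0,0.004],[0,0,0.017,0,0,0,0.004],[0,0,0.032,0,0,0,0.004],[0,0,0.048,0,0,0,0.004],[0,0,0.064,0,0,0,0.004],[0,0,0.08,0,0,0,0.004],[0,0,0.093,0,0,0,0.004],[0,0,0.104,0,0,0,0.004],[0,0,0.111,0,0,0,0.004],[0,0,0.115,0,0,0,0.004],[0,0,0.117,0,0,0,0.004],[0,0,0.118,0,0,0,0.004]])

```text
time_s: 24.72
tool_pos: [553.9, -46.0, 46.9]
tool_rot: [0.073, 0.997, -0.0, 0.001]
ft_force: [-0.6, -0.2, -2.7]
grip_width: 0.145
```

>>> send_rows(steps=[[0,0,0.001,0,0,0,0.004],[0,0,0.002,0,0,0,0.004],[0,0,0.003,0,0,0,0.004],[0,0,0.003,0,0,0,0.004]])

```text
time_s: 25.05
tool_pos: [554.1, -46.0, 44.1]
tool_rot: [0.073, 0.997, -0.0, 0.001]
ft_force: [0.3, 0.1, -1.5]
grip_width: 0.149
```

Contact is beginning; one more millimetre, then release gently.

>>> send_rows(steps=[[0,0,0.001,0,0,0,0.004],[0,0,0.0015,0,0,0,0.004],[0,0,0.0015,0,0,0,0.004]])

```text
time_s: 25.3
tool_pos: [554.3, -46.1, 43.8]
tool_rot: [0.073, 0.997, 0.0, 0.001]
ft_force: [-4.6, 0.1, 13.9]
grip_width: 0.148
```

>>> send_rows(steps=[[0,0,0,0,0,0,0.02],[0,0,0,0,0,0,0.03],[0,0,0,0,0,0,0.04],[0,0,0,0,0,0,0.05],[0,0,0,0,0,0,0.05],[0,0,-0.02,0,0,0,0.05],[0,0,-0.05,0,0,0,0.05],[0,0,-0.08,0,0,0,0.05],[0,0,-0.12,0,0,0,0.05],[0,0,-0.16,0,0,0,0.05],[0,0,-0.17,0,0,0,0.05],[0,0,-0.17,0,0,0,0.05]], force=10)

```text
time_s: 26.3
tool_pos: [556.0, -46.5, 217.4]
tool_rot: [0.073, 0.997, 0.001, 0.004]
ft_force: [-0.4, 0.7, -0.3]
grip_width: 0.546
```

Run:
```python
from h import *
o=ctrl.get_obs(); print(o['time_s'],o['tool_pos'],o['ft_force'])
show([455,140,270],Rdown(175))
```

```text
26.3 [556.03134976 -46.46918626 217.38387513] [-0.44381518  0.72852763 -0.27509347]
 [0.1267, 0.1699, -0.0533] [0.12, 0.49, -3.39]
```

>>> send_rows(steps=[[0.127,0.17,-0.053,0,0.5,-3.4,0.0918],[0.127,0.17,-0.053,0,0.5,-3.4,0.0918],[0.127,0.17,-0.053,0,0.5,-3.4,0.0918],[0.127,0.17,-0.053,0,0.5,-3.4,0.0918],[0.127,0.17,-0.053,0,0.5,-3.4,0.0918],[0.127,0.17,-0.053,0,0.5,-3.4,0.0918],[0.127,0.17,-0.053,0,0.5,-3.4,0.0918],[0.127,0.17,-0.053,0,0.5,-3.4,0.0918]])

```text
time_s: 26.97
tool_pos: [454.3, 140.4, 268.9]
tool_rot: [0.043, 0.999, 0.001, -0.0]
ft_force: [0.6, -0.8, -0.1]
grip_width: 0.995
```

Run:
```python
from h import *
o=ctrl.get_obs(); print(o['time_s'],o['tool_pos'],o['ft_force'])
for n in ('wrist','scene'):
    im=read_camera(n); cv2.imwrite(f'pics/{n}19.png',im[:,:,::-1])
crop("pics/scene19.png","pics/s19.png",160,150,420,310,3)
```

```text
26.9667 [454.2848881  140.35068277 268.86272163] [ 0.57049961 -0.80399463 -0.11337827]
```

View pics/wrist19.png

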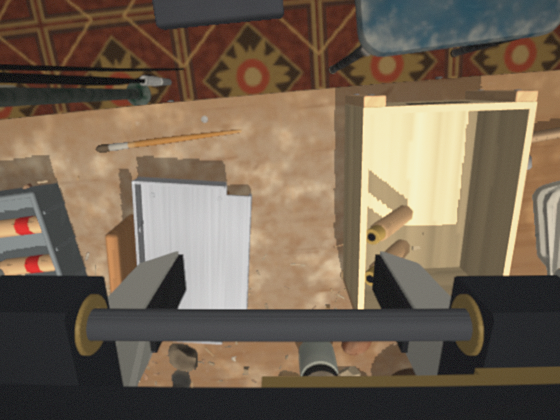

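View pics/s19.png

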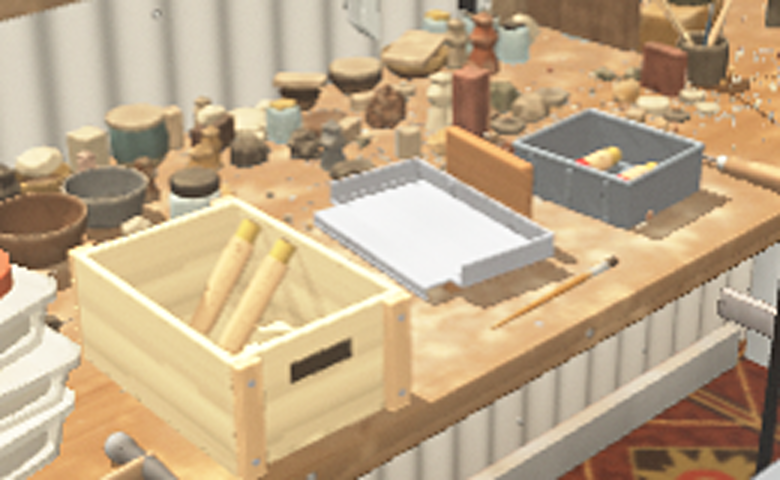

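Run:
```python
from h import *
ctrl.sign_off(); o=ctrl.get_obs(); print(o['time_s'],o['ft_force'])
```

```text
the job is handed in; nothing more can be done
the job is handed in; nothing more can be done
```

The job is finished and was handed in at about 27 s of the 72 s allowed.

- **Rejects:** I put both red-banded handles in the grey bin. The wrist pictures show them lying inside it.
- **Tipping:** I carried the tray by its grip board and hooked its lip over the crate's nearer long rim, confirmed by about 15 N of contact. I then tipped it to 48° and both unmarked handles slid into the crate.
- **Tray:** It is back where it started, standing empty on the bench. I took level from the bench contact when I set it down and from the pictures; I did not measure the angle.
- **Other things:** The jar, brush and other bystanders in view look untouched. The gripper is clear of everything, with the force reading near zero.

The two good handles did not lie flat on the crate floor. They lean against the inside of its wall, entirely below the rim, and stayed still in the pictures from when the tray was lifted clear until hand-in (about 4 s). I left them that way rather than reach in after the tray was back.

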